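# Weigh the jar on the notched-beam balance

### The arm

A 6-joint arm with a two-finger parallel gripper is mounted at the origin on the work surface. World frame = base frame: x ahead of the robot, y to its left, z up, the work surface at z = 0. Lengths are in m, angles in rad, forces in N, time in s.
With the tool pointing down it reaches from about 0.35 to 0.975 m from the base axis. Payload 4.9 kg.
Tool frame: the origin (TCP) lies at the very end of the fingers, on their centre line; the grasp point (between the pads) lies 19 mm behind it; y points along the fingers, z is the direction in which the jaws open and shut, and the axes are right-handed (so a half turn about y gives the same grasp; the last joint's range is limited). The gripper opens to 85 mm and grips with 20 to 120 N. Pads are 22 mm wide; open, the fingers measure 114 mm over their backs; the gripper's body (76 mm by 85 mm) begins 54 mm behind the grasp point. The pads swing forward as they close: fully open they stand 13 mm farther back than shut.
Start: joints at [1.09, 0.053, 1.613, -0, 1.476, -0.119], TCP at [0.221, 0.585, 0.231] pointing down, gripper open.
Joint ranges: [-3.01, 3.01], [-1.01, 2.22], [0.06, 2.58], [-1.02, 4.17], [0.09, 2.62], [-3.14, 3.14]. Speed limits (rad/s): [2.57, 2.57, 3.14, 3.14, 3.14, 3.14].

### API

Orientations are given as a rotation vector (axis times angle).
In Python, from station import ctrl gives the robot as it stands.
- The arm moves only by the tool arm_command, never from a script. Its argument "steps" is a list of rows, each a list of 3 entries, a list of its own where there are three numbers: the shift along the tool's x, y, z in m, then the turn, a rotation vector about the tool's x, y, z in degrees, then the opening, from 0 (shut) to 1 (fully open). In form: [[[dx, dy, dz], [ax, ay, az], gripper], ...]. A call has 1 to 5 rows; each row is the pose to reach, as a shift and turn from the pose measured when the call began, along the tool's axes at that moment; what a row does not reach only later rows make up. A row lasts 1/10 s, in which the tool goes at most 50 mm and 8.59 degrees, less where a joint would pass 70% of its speed; a pose out of reach is approached as far as the arm can. A call with a gripper value outside its range is refused whole. The fingers move at their own pace and stop on an object; "force" is the grip in N (left out, the last holds). Time passes only in rows, so rows that repeat a pose let the fingers close. It gives the time, the measured TCP pose, the force and the opening at its end, in the units of the state.
- ctrl.get_obs(): the state, without advancing time (a new reading comes with each control period).
- ctrl.get_image(name): name is "scene" or "side" or "wrist"; returns a dict with "img" (480x640x3 uint8, red, green, blue), "camera_matrix" (3x3 intrinsics, pixels), "world_from_camera" (4x4, takes a point from camera to world coordinates). Camera axes: x right, y up, looking along -z (the intrinsics and any distortion apply to the point x, -y, -z); pixel columns grow to the right and rows downward; lengths in m; the calibration is good to about 2 mm. A picture is of the moment at which its call begins. There is no depth.
- ctrl.finish_job(): hands the job in, once; it reports no verdict.
Trained networks look in a picture, given as the dict that the camera call returned (one of the last four; its "shot" number tells which), for a name from the list of things; names that differ only in an ending like _2 or _b are one class to them, and where a whole thing is asked for, a point or a joint stands for the part that bears it (a point fixed in the world has none). Each returns a list of dicts, best first, with "confidence" (0 to 1); they miss things now and then, are a little off and sometimes report something else, mostly with a low value. They report only what shows in the picture. A call takes as long as a camera call.
- ctrl.boxes_of(picture, name): "position" ([row, column] in pixels, amid what is visible of it).
The state is a dict: "t": time; "q": joint angles; "dq": joint speeds; "effort": joint torques, N m; "tool_pos": TCP position; "tool_rot": TCP orientation; "contact_force": force on the tool from outside, world axes, zero at the start; "wrist_torque": the same for the moment, N m; "opening": finger opening in m.
Only numpy, scipy, OpenCV 4.12 (cv2) and the standard library are available. Lean on these libraries where they do the work, as an engineer would, in place of code of your own. Each camera call takes 0.05 s, during which the arm holds its last target.

### The job

Weigh the squat amber jar: stand it upright in the middle of the balance pan, then slide the poise out along the notched beam until, with your hand off, the pointer comes to rest between the two long marks either side of the centre line. Leave the poise sitting down in its notch; be gentle with the beam: never lean on it, haul it up by the poise or bind the poise against it. Set the jar down softly and do not shift the other things on the bench.

Things in the scene. Friction and masses are not known exactly. Their poses are not given: they have to be found in the camera images.
- jar_centre (a point): Squat amber glass jar with paper band and wide flat disc stopper (fast): body 56 mm diameter up to 56 mm, then shoulder and 40 mm neck, stopper disc 52 mm diameter from 72 to 82 mm, 82 mm tall in all. The point lies on its axis half-way up, 41 mm above its foot; z up.
- jar: The same jar; origin at the centre of its foot. Its mass, somewhere from 126 to 360 g, differs each time and is not known.
- pan_floor (a point): Centre of the floor of the balance's round steel pan, where the jar's foot goes. Floor 110 mm across, rim 124 mm outside diameter and 4 mm above the floor. The pan always stays level; it sinks 7 mm when the jar is on and the poise at zero, and rises again towards balance. The jar may stand anywhere within 30 mm of the centre without changing the reading.
- pan: The same pan; origin on its axis, 3 mm below the floor. It is 80 mm from the fulcrum.
- balance: Grey cast base of the balance, fixed. Origin on the bench under the fulcrum, z up, +y along the beam towards the pointer, -y towards the pan. Base 110 mm wide, y -170 to 360 mm, 22 mm high; housing below the pan 92 mm wide, y -141 to -23, 84 mm high; fulcrum pillars at y 0 (x within 21 mm, 113 mm high); end post with white scale plate at y 317 to 351 mm, 141 mm high.
- beam_hinge (a point): The beam, an aluminium bar on edge 6 mm thick (x), 20 mm high. The point is on its hinge axis, 105 mm above the bench; y out along the bar, z across it, up. 16 V notches in its top edge, k = 0 to 15 at y = 80 + 10 k mm, bottoms at z 10, crests z 12 mm. Stop collars (16 mm wide, to z 16 mm) at y 47 and 263 mm. Its end is the pointer, a thin rod, tip at y 312 mm by the scale plate's edge.
- beam (a joint): Beam angle, shown by the pointer: 0 = centre line; + = pointer up, pan down (poise not far enough out); - = too far out. Hard stops at +-0.09 rad. The two long marks are at +-0.030 rad (+-9.4 mm at the tip). Pan empty, poise in notch 0: level. One notch outweighs 25 g and is worth about 0.045 rad between the stops. Settles in about 1.5 s; true only when poise and beam are untouched.
- poise_grip (a point): Centre of the poise's finger grip: a ribbed dark steel block 16 mm across the beam (x), 20 mm along it (y), 18 mm high, the point half-way up, standing on a cap 18 x 50 x 3 mm. Seated in notch k the point is at y = 80 + 10 k mm, z = 27.2 mm of the beam. Starts in notch 0. 1 to 3 N along the beam push it over a crest (2 mm rise), and it drops into the next notch by its own weight.
- poise: The whole poise: 200 g dark steel stirrup, loose astride the beam with 1 mm play each side, hanging on two polished cross pins (20 mm before and behind its middle) that sit in notches. Origin mid-way between the pins on their axes, y along the beam, z up. A strap closes it 4 mm below the bar: lifted, it soon hauls the beam against its stop; pushed askew it binds, and the force climbs past 5 N.
- dropper: Small amber dropper bottle with a black cap and teat, 38 mm diameter, 98 mm tall, origin at its foot. Leave alone.
- flask: Clear glass bottle with a ball stopper, 54 mm diameter, 97 mm tall, origin at its foot. Leave alone.
- mortar: White ceramic mortar bowl, 100 mm diameter, 50 mm high, origin at its foot. Leave alone.
- vial: Small clear vial with a white cap, 32 mm diameter, 55 mm tall, origin at its foot. Leave alone.

How it is judged:
On the way:
1. the jar stands upright in the middle of the pan, let go (contact force between jar and pan above 0.6 N and horizontal distance between jar_centre and pan_floor below 0.03 m and angle between jar_centre's own z axis and vertical below 0.1 rad and contact force between jar and the arm below 0.1 N), for 0.2 s.
At the end, for the whole second after the job is handed in: The jar stands upright on the pan within 30 mm of its centre, the poise hangs on the beam with its pins down in the notches (within 1.2 mm), and the beam is at rest with the pointer between the two long marks (within 0.030 rad of level) (contact force between jar and pan above 0.6 N and horizontal distance between jar_centre and pan_floor below 0.03 m and angle between jar_centre's own z axis and vertical below 0.1 rad and value of joint beam between -0.03 and 0.03 rad and velocity of joint beam between -0.02 and 0.02 rad/s and contact force between poise and beam above 1 N and z of poise_grip in the frame of beam_hinge below 0.0284 m and linear speed of each of poise, jar below 0.02 m/s); the robot touches nothing.
It fails at once if the poise was leaned on, lifted or bound against the beam with more than 10 N (contact force between poise and beam above 10 N).
It fails at once if the beam was pressed with more than 6 N by the robot (contact force between the arm and beam above 6 N).
It fails at once if the jar was banged or pressed down on the pan with more than 15 N (contact force between jar and pan above 15 N).
It fails at once if another thing on the bench was shifted by more than 15 mm (distance of any of dropper, flask, mortar, vial from where it was at the start of the episode above 0.015 m).
It also fails if it takes over 72 s, if anything falls off the work surface, if the arm or the gripper's body presses on something with over 40 N, if the wrist force passes 120 N, or if a joint passes its speed limit or range.

## Working session

There is one attempt and no reset: what is moved stays moved. The work goes in short steps, Python scripts to look and compute and a tool call to move; the robot and the scene stay as the last step left them, time stands still between calls to the robot, and variables do not carry over. Pictures are saved under pics/ and viewed, and the job is handed in when it is done.

Besides the shell and the picture viewer there is one more tool, called after "Call:" as name([rows], argument=value, ...), one row to a line, values as JSON. arm_command: Moves the arm, as the interface text tells. Its arguments: {"type":"object","properties":{"steps":{"type":"array"},"force":{"type":"number"}},"required":["steps"]}

```bash
mkdir -p pics; ls; cat > h.py <<'E'
from station import ctrl
import numpy as np, cv2
from scipy.spatial.transform import Rotation as R
def snap(n,f):
    p=ctrl.get_image(n); cv2.imwrite('pics/'+f,p['img'][:,:,::-1]); return p
def ray(p,rc):
    K=np.array(p['camera_matrix']);T=np.array(p['world_from_camera'])
    d=np.linalg.inv(K)@[rc[1],rc[0],1]; d=T[:3,:3]@[d[0],-d[1],-d[2]]
    return T[:3,3],d/np.linalg.norm(d)
def atz(p,rc,z):
    o,d=ray(p,rc); return o+d*(z-o[2])/d[2]
def proj(p,X):
    K=np.array(p['camera_matrix']);T=np.array(p['world_from_camera'])
    c=T[:3,:3].T@(np.array(X)-T[:3,3]); u=K@[c[0],-c[1],-c[2]]; return u[1]/u[2],u[0]/u[2]
def tri(rays):
    A=np.zeros((3,3));b=np.zeros(3)
    for o,d in rays:
        P=np.eye(3)-np.outer(d,d);A+=P;b+=P@o
    x=np.linalg.solve(A,b)
    return x,[np.linalg.norm((np.eye(3)-np.outer(d,d))@(x-o)) for o,d in rays]
def state():
    o=ctrl.get_obs(); Rm=R.from_rotvec(o['tool_rot']).as_matrix()
    print('t',o['t'],'tcp',np.round(o['tool_pos'],4),'F',np.round(o['contact_force'],2),'op',o['opening']); print(np.round(Rm,3)); return o,Rm
E
python3 - <<'E'
from h import *
state()
for n in ['scene','side','wrist']:
    p=snap(n,n+'0.png'); print(n,np.round(p['world_from_camera'],3).tolist(),p['camera_matrix'][0])
    for k in ['jar','jar_centre','pan','pan_floor','poise_grip','poise','balance','beam','dropper','flask','mortar','vial']:
        try: print(k,[(np.round(b['position'],1).tolist(),round(b['confidence'],2)) for b in ctrl.boxes_of(p,k)[:3]])
        except Exception as e: print(k,e)
E
```

```text
pics
t 0.0 tcp [0.2209 0.584  0.2301] F [ 0.85  0.35 -0.34] op 0.08551474021828656
[[ 0.935 -0.001  0.354]
 [-0.354 -0.002  0.935]
 [-0.    -1.    -0.002]]
scene [[-0.658, -0.574, 0.487, 1.042], [0.753, -0.49, 0.439, 0.551], [-0.013, 0.656, 0.755, 0.927], [0.0, 0.0, 0.0, 1.0]] [587.96093536   0.         322.37971551]
jar [([253.4, 366.2], 0.75), ([262.6, 300.8], 0.6)]
jar_centre [([250.7, 367.2], 0.75)]
pan [([197.8, 207.1], 0.62)]
pan_floor [([195.4, 206.7], 0.73)]
poise_grip [([240.7, 266.1], 0.6)]
poise [([253.0, 366.6], 0.59), ([240.6, 271.2], 0.55), ([196.9, 206.4], 0.42)]
balance [([279.0, 282.0], 0.85)]
beam [([260.7, 295.7], 0.73)]
dropper [([160.4, 228.0], 0.76)]
flask [([203.7, 285.9], 0.77)]
mortar [([325.2, 518.4], 0.59)]
vial [([296.7, 441.9], 0.71)]
side [[0.798, 0.326, -0.507, -0.098], [-0.603, 0.448, -0.66, -0.752], [0.012, 0.833, 0.554, 0.813], [0.0, 0.0, 0.0, 1.0]] [557.07773659   0.         317.74696951]
jar [([276.2, 272.1], 0.97)]
jar_centre [([280.0, 272.3], 0.96)]
pan [([288.2, 404.2], 0.82), ([392.8, 387.3], 0.71)]
pan_floor [([289.6, 403.0], 0.76)]
poise_grip [([258.9, 352.9], 0.62)]
poise [([258.7, 354.1], 0.66), ([244.3, 333.0], 0.44), ([395.7, 387.7], 0.44)]
balance [([287.9, 370.0], 0.91)]
beam [([243.1, 328.8], 0.76)]
dropper [([392.7, 386.8], 0.97)]
flask [([332.4, 327.8], 0.76), ([281.1, 271.1], 0.43)]
mortar [([232.5, 196.2], 0.63), ([279.3, 272.6], 0.57)]
vial [([277.4, 272.0], 0.61), ([253.4, 227.4], 0.52)]
wrist [[0.354, -0.884, -0.305, 0.142], [0.935, 0.334, 0.116, 0.613], [-0.0, -0.327, 0.945, 0.374], [0.0, 0.0, 0.0, 1.0]] [428.56632217   0.         322.78780937]
jar []
jar_centre []
pan []
pan_floor []
poise_grip []
poise []
balance []
beam []
dropper []
flask []
mortar [([431.3, 233.1], 0.62)]
vial []
```

View pics/scene0.png

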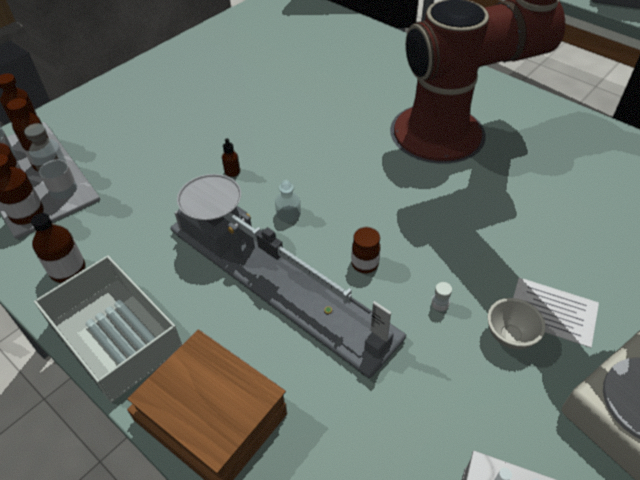

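View pics/side0.png

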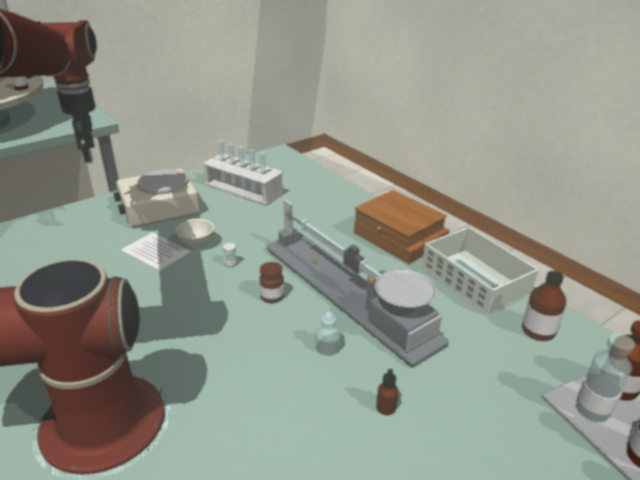

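```bash
python3 - <<'E'
from h import *
s=ctrl.get_image('scene');d=ctrl.get_image('side')
def t(n,a,b):
    x,e=tri([ray(s,a),ray(d,b)]);print(n,np.round(x,4),np.round(e,4));return x
t('jar',(250.7,367.2),(280,272.3))
pan=t('pan',(195.4,206.7),(289.6,403))
g=t('grip',(240.7,266.1),(258.9,352.9))
t('dropper',(160.4,228),(392.8,387)); t('flask',(203.7,285.9),(332.4,327.8)); t('mortar',(325,518),(232.5,196.2));t('vial',(296.7,441.9),(253.4,227.4))
v=g-pan;print(np.hypot(*v[:2]),np.degrees(np.arctan2(v[1],v[0])))
E
```

```text
jar [0.4419 0.1245 0.0437] [0.0024 0.0024]
pan [ 0.5846 -0.154   0.1247] [0.0042 0.0042]
grip [0.5851 0.0044 0.1107] [0.0028 0.0028]
dropper [ 0.4302 -0.2799  0.0381] [0.0024 0.0024]
flask [ 0.4435 -0.0875  0.0362] [0.0017 0.0017]
mortar [0.4    0.4282 0.0358] [0.0045 0.0045]
vial [0.4249 0.2943 0.0298] [0.0027 0.0027]
0.15834185660869043 89.84529213506134
```

Both views agree: jar at scene (367,251), pan (207,196), poise (267,240), and the beam runs close to world +y. I'll swing to above the jar, turning the jaws along y.

```bash
cat >> h.py <<'E'
def to(x,az=None):
    o,Rm=state(); d=Rm.T@(np.array(x)-o['tool_pos'])
    print('shift',np.round(d,4))
    T=np.array([[1,0,0],[0,0,1],[0,-1,0]]).astype(float)
    if az: T=R.from_euler('z',az).as_matrix()@T
    print('turn',np.round(np.degrees(R.from_matrix(Rm.T@T).as_rotvec()),2))
E
python3 - <<'E'
from h import *
to([0.442,0.1245,0.20])
E
```

```text
t 2.05 tcp [0.2212 0.5845 0.2313] F [0.49 1.71 1.25] op 0.08540789087309363
[[ 0.935 -0.     0.354]
 [-0.354  0.     0.935]
 [-0.    -1.     0.   ]]
shift [ 0.3693  0.0313 -0.3521]
turn [ -0.   -20.73  -0.  ]
```

Call:
arm_command([
  [[0.369, 0.031, -0.352], [0, -20.7, 0], 1],
  [[0.369, 0.031, -0.352], [0, -20.7, 0], 1],
  [[0.369, 0.031, -0.352], [0, -20.7, 0], 1],
  [[0.369, 0.031, -0.352], [0, -20.7, 0], 1],
  [[0.369, 0.031, -0.352], [0, -20.7, 0], 1],
], force=30)

```text
t: 2.55
tool_pos: [0.3291, 0.3589, 0.2163]
tool_rot: [-1.57, -0.001, -0.0]
contact_force: [1.3, 0.2, 0.6]
opening: 0.0856
```

```bash
python3 - <<'E'
from h import *
to([0.442,0.1245,0.20])
E
```

```text
t 2.55 tcp [0.3291 0.3589 0.2163] F [1.35 0.25 0.64] op 0.08564754828190335
[[ 1.     0.001 -0.   ]
 [ 0.     0.     1.   ]
 [ 0.001 -1.     0.   ]]
shift [ 0.1128  0.0163 -0.2344]
turn [-0.02  0.01  0.04]
```

Tool axes now equal world (x, −z, y).

Call:
arm_command([
  [[0.113, 0.016, -0.234], [0, 0, 0], 1],
  [[0.113, 0.016, -0.234], [0, 0, 0], 1],
  [[0.113, 0.016, -0.234], [0, 0, 0], 1],
  [[0.113, 0.016, -0.234], [0, 0, 0], 1],
  [[0.113, 0.016, -0.234], [0, 0, 0], 1],
])

```text
t: 3.05
tool_pos: [0.4375, 0.1338, 0.2013]
tool_rot: [-1.57, -0.002, -0.001]
contact_force: [0.7, 0.6, -0.5]
opening: 0.0852
```

```bash
python3 - <<'E'
from h import *
state()
p=snap('wrist','w1.png')
b=ctrl.boxes_of(p,'jar_centre')[:2];print(b)
for x in b: print(atz(p,x['position'],0.041))
print(p['world_from_camera'][:3,3])
E
```

```text
t 3.05 tcp [0.4375 0.1338 0.2013] F [ 0.71  0.62 -0.48] op 0.08515066260206035
[[ 1.     0.002 -0.   ]
 [ 0.     0.001  1.   ]
 [ 0.002 -1.     0.001]]
[{'position': [221.8, 305.4], 'confidence': 0.64}]
[0.44487939 0.11962097 0.041     ]
[0.35292216 0.13222388 0.34405022]
```

View pics/w1.png

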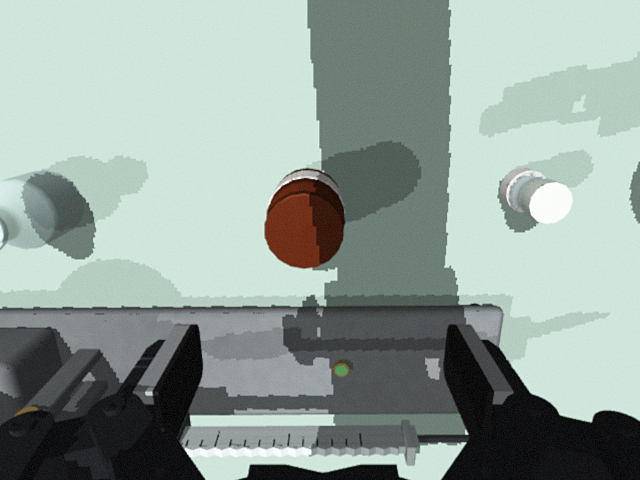

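Wrist view: the jar's stopper disc is centred near (row 229, col 304). The balance base's edge is almost horizontal, so the beam lies within about half a degree of world y.

```bash
python3 - <<'E'
from h import *
p=ctrl.get_image('wrist')
img=p['img']
hsv=cv2.cvtColor(img,cv2.COLOR_RGB2HSV)
m=cv2.inRange(hsv,(0,120,30),(15,255,255)); m[300:]=0
c=max(cv2.findContours(m,0,2)[0],key=cv2.contourArea);print(cv2.boundingRect(c),cv2.minEnclosingCircle(c))
cv2.imwrite('pics/m.png',m)
x,y,w,h=cv2.boundingRect(c)
print(atz(p,(y+h-w/2,x+w/2),0.082))
cv2.imwrite('pics/w2.png',cv2.resize(img[:,:,::-1],None,fx=1.2,fy=1.2))
for n,k in (('scene','s1.png'),('side','d1.png')):
    q=snap(n,k); 
state()
E
```

```text
(270, 178, 79, 89) ((309.2109680175781, 221.725830078125), 44.59893035888672)
[0.43704869 0.12087749 0.082     ]
t 3.3 tcp [0.4369 0.1359 0.201 ] F [-0.23  0.05  0.4 ] op 0.08555495566255385
[[ 1.     0.001  0.   ]
 [-0.     0.001  1.   ]
 [ 0.001 -1.     0.001]]
```

View pics/m.png

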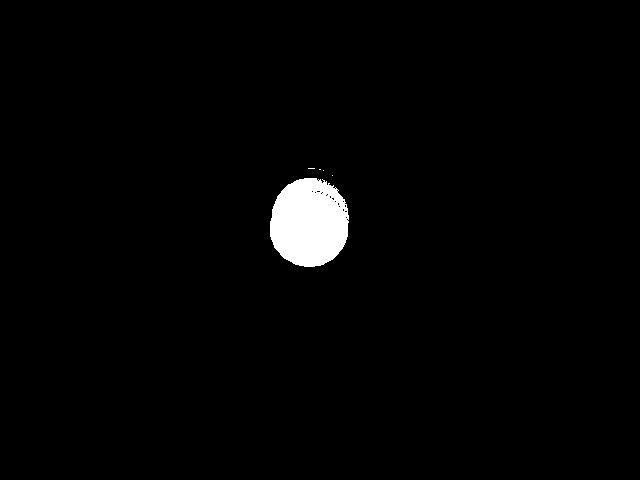

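Call:
arm_command([
  [[0.001, 0.05, -0.015], [0, 0, 0], 1],
  [[0.001, 0.09, -0.015], [0, 0, 0], 1],
  [[0.001, 0.09, -0.015], [0, 0, 0], 1],
])

```text
t: 3.6
tool_pos: [0.4326, 0.1218, 0.1049]
tool_rot: [-1.571, 0.008, 0.011]
contact_force: [-1.7, 0.4, -0.4]
opening: 0.0856
```

```bash
python3 - <<'E'
from h import *
to([0.4375,0.121,0.02])
p=snap('wrist','w3.png')
E
```

```text
t 3.6 tcp [0.4326 0.1218 0.1049] F [-1.69  0.42 -0.41] op 0.08558235143080793
[[ 1.    -0.012 -0.002]
 [ 0.002 -0.     1.   ]
 [-0.012 -1.    -0.   ]]
shift [ 0.006   0.0849 -0.0008]
turn [ 0.01  0.12 -0.69]
```

View pics/w3.png

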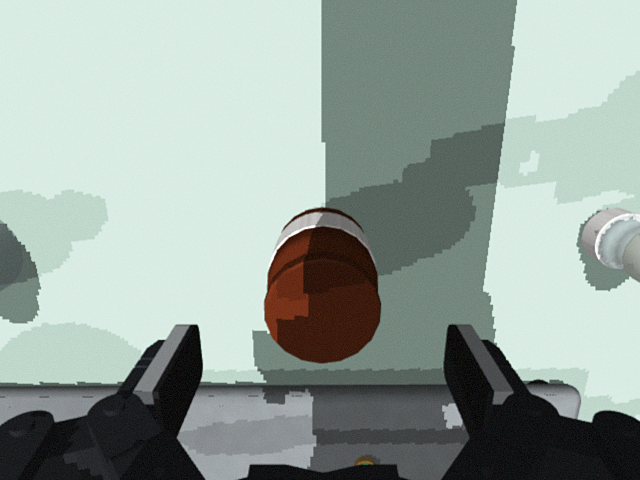

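The stopper (cols 265–380) sits centred between the fingers (midpoint about col 323). Descend.

Call:
arm_command([
  [[0.005, 0.04, -0.001], [0, 0, -0.7], 1],
  [[0.005, 0.075, -0.001], [0, 0, -0.7], 1],
  [[0.005, 0.085, -0.001], [0, 0, -0.7], 1],
  [[0.005, 0.085, -0.001], [0, 0, -0.7], 1],
])

```text
t: 4.05
tool_pos: [0.4396, 0.122, 0.0241]
tool_rot: [-1.57, -0.007, -0.001]
contact_force: [0.0, -0.7, 1.2]
opening: 0.0855
```

```bash
python3 - <<'E'
from h import *
to([0.4375,0.121,0.02])
p=snap('wrist','w4.png')
E
```

```text
t 4.05 tcp [0.4396 0.122  0.0241] F [ 0.03 -0.67  1.2 ] op 0.08551103296227522
[[ 1.     0.005 -0.004]
 [ 0.004  0.     1.   ]
 [ 0.005 -1.     0.   ]]
shift [-0.0021  0.0041 -0.0009]
turn [-0.03  0.21  0.31]
```

View pics/w4.png

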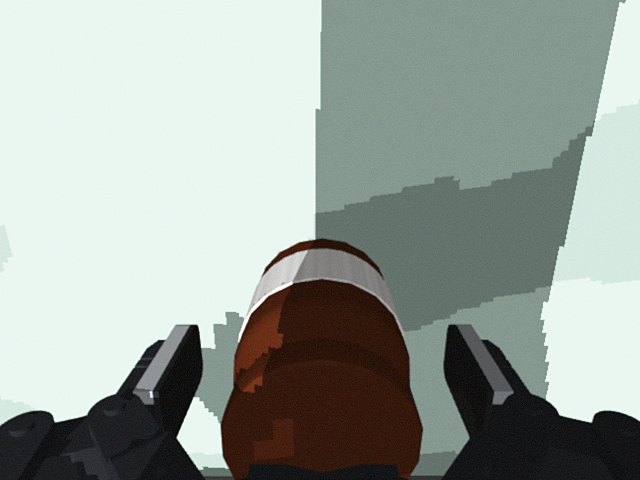

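The jar stands between the pads. Close on the body.

Call:
arm_command([
  [[-0.001, 0.003, 0], [0, 0, 0], 0],
  [[-0.001, 0.003, 0], [0, 0, 0], 0],
  [[-0.001, 0.003, 0], [0, 0, 0], 0],
  [[-0.001, 0.003, 0], [0, 0, 0], 0],
  [[-0.001, 0.003, 0], [0, 0, 0], 0],
], force=30)

```text
t: 4.6
tool_pos: [0.4417, 0.1222, 0.0249]
tool_rot: [-1.569, -0.012, -0.007]
contact_force: [-2.1, 0.6, 5.7]
opening: 0.0553
```

Call:
arm_command([
  [[0, 0, 0], [0, 0, 0], 0],
  [[0, 0, 0], [0, 0, 0], 0],
])

```text
t: 4.8
tool_pos: [0.4422, 0.1222, 0.0256]
tool_rot: [-1.569, -0.013, -0.008]
contact_force: [0.5, 0.6, -2.6]
opening: 0.0552
```

```bash
python3 - <<'E'
from h import *
state()
p=snap('wrist','w5.png')
E
```

```text
t 4.8 tcp [0.4422 0.1222 0.0256] F [ 0.46  0.61 -2.62] op 0.055208968664771464
[[ 1.     0.013 -0.003]
 [ 0.003  0.001  1.   ]
 [ 0.013 -1.     0.001]]
```

View pics/w5.png

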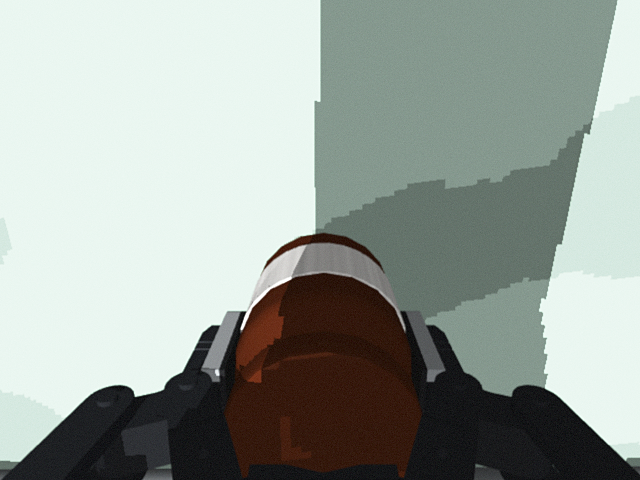

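Gripped (opening 55 mm). Lift.

Call:
arm_command([
  [[0, -0.03, 0], [0, 0, 0], 0],
  [[0, -0.07, 0], [0, 0, 0], 0],
  [[0, -0.12, 0], [0, 0, 0.7], 0],
  [[0, -0.16, 0], [0, 0, 0.7], 0],
  [[0, -0.19, 0], [0, 0, 0.7], 0],
])

```text
t: 5.35
tool_pos: [0.44, 0.1219, 0.2182]
tool_rot: [-1.569, -0.005, -0.0]
contact_force: [0.1, 0.3, -2.6]
opening: 0.0552
```

```bash
python3 - <<'E'
from h import *
to([0.585,-0.154,0.23])
for n,k in (('scene','s2.png'),('side','d2.png')):
    q=snap(n,k)
    i=cv2.imread('pics/'+k)
    if n=='scene': c=i[150:390,150:420]
    else: c=i[190:370,250:460]
    cv2.imwrite('pics/c_'+k,cv2.resize(c,None,fx=2.9 if n=='scene' else 3.3,fy=2.5 if n=='scene' else 3.3,interpolation=cv2.INTER_CUBIC) if n!='scene' else cv2.resize(c,None,fx=2.5,fy=2.5,interpolation=cv2.INTER_CUBIC))
state()
E
```

```text
t 5.35 tcp [0.44   0.1219 0.2182] F [ 0.06  0.27 -2.62] op 0.05524393774380991
[[ 1.     0.003 -0.003]
 [ 0.003  0.002  1.   ]
 [ 0.003 -1.     0.002]]
shift [ 0.1442 -0.0118 -0.2764]
turn [-0.1   0.19  0.19]
t 5.45 tcp [0.4421 0.1222 0.2207] F [ 0.54  0.54 -2.52] op 0.05517348028812709
[[ 1.     0.01  -0.003]
 [ 0.003  0.002  1.   ]
 [ 0.01  -1.     0.002]]
```

View pics/c_s2.png

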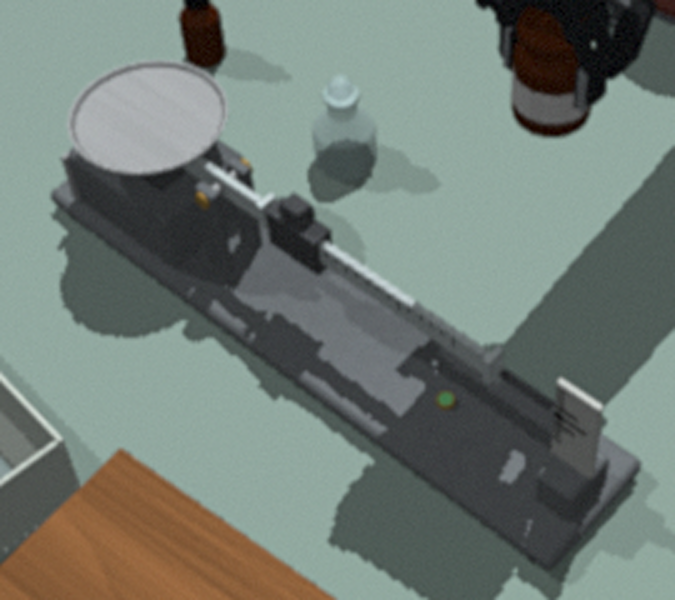

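View pics/c_d2.png

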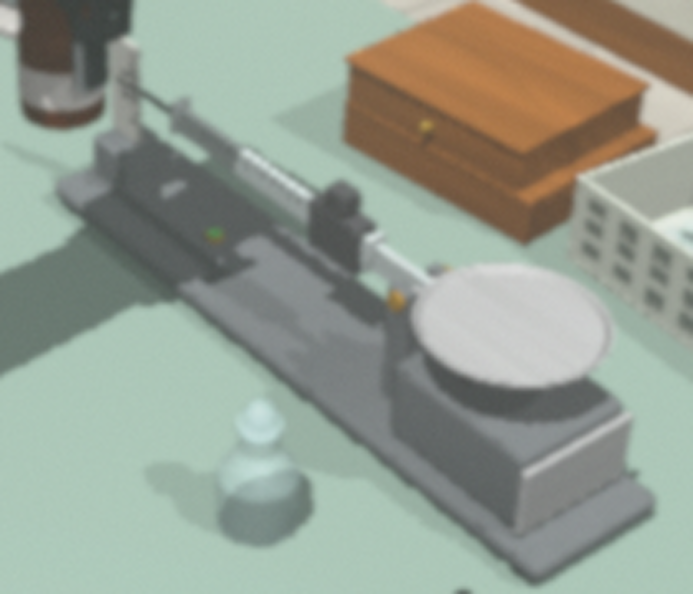

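```bash
python3 - <<'E'
from h import *
s=ctrl.get_image('scene');d=ctrl.get_image('side')
def t(n,a,b):
    x,e=tri([ray(s,a),ray(d,b)]);print(n,np.round(x,4),np.round(e,4));return x
pan=t('panrim',(197.2,209.2),(288.8,404.8))
t('griptop',(232.8,268),(247,354))
# pixel size rim check & model overlay
for p,nm in ((s,'s'),(d,'d')):
    im=p['img'][:,:,::-1].copy()
    for a in np.linspace(0,6.28,40):
        X=pan+[0.062*np.cos(a),0.062*np.sin(a),0]; r,c=proj(p,X); im[int(round(r)),int(round(c))]=(0,0,255)
    for y in (-.17,.36):
        for x in (-.055,.055):
            r,c=proj(p,[pan[0]+x,pan[1]+.08+y,.022]); cv2.circle(im,(int(c),int(r)),1,(0,255,0),-1)
    c=im[150:390,150:420] if nm=='s' else im[190:370,250:460]
    cv2.imwrite('pics/o_%s.png'%nm,cv2.resize(c,None,fx=2.5 if nm=='s' else 3.3,fy=2.5 if nm=='s' else 3.3,interpolation=0))
state()
E
```

```text
panrim [ 0.5868 -0.151   0.1235] [0. 0.]
griptop [0.5873 0.0103 0.1384] [0.0004 0.0004]
t 5.55 tcp [0.4393 0.1218 0.2148] F [-0.09  0.91 -2.51] op 0.054959014958802614
[[ 1.     0.    -0.003]
 [ 0.003  0.001  1.   ]
 [ 0.    -1.     0.001]]
```

View pics/o_s.png

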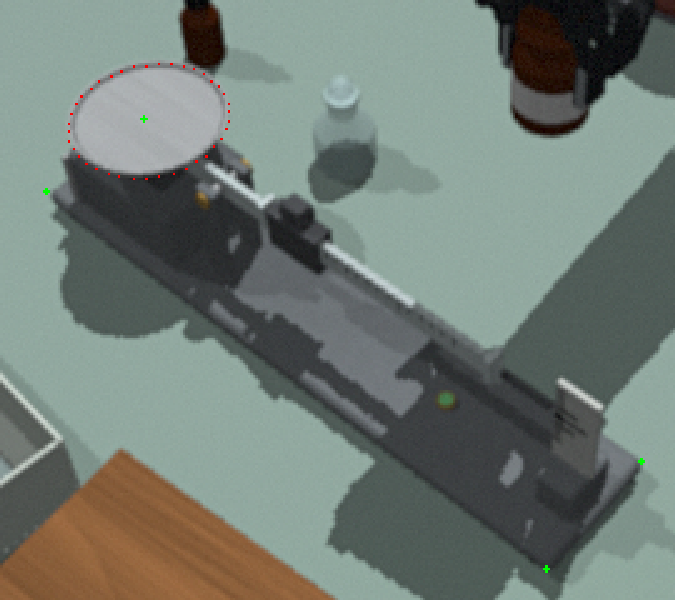

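View pics/o_d.png

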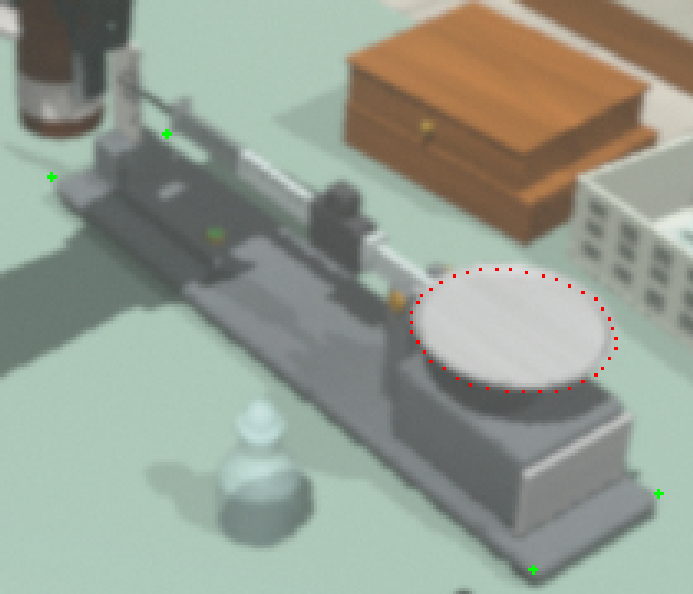

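Call:
arm_command([
  [[0.15, 0, -0.274], [0, 0, 0], 0],
  [[0.15, 0, -0.274], [0, 0, 0], 0],
  [[0.15, 0, -0.274], [0, 0, 0], 0],
  [[0.15, 0, -0.274], [0, 0, 0], 0],
  [[0.15, 0, -0.274], [0, 0, 0], 0],
])

```text
t: 6.05
tool_pos: [0.5591, -0.0985, 0.2107]
tool_rot: [-1.567, 0.002, 0.006]
contact_force: [0.2, 1.3, -1.0]
opening: 0.055
```

```bash
python3 - <<'E'
from h import *
to([0.588,-0.152,0.195])
E
```

```text
t 6.05 tcp [ 0.5591 -0.0985  0.2107] F [ 0.19  1.27 -1.05] op 0.05497146650930721
[[ 1.    -0.005 -0.003]
 [ 0.003  0.003  1.   ]
 [-0.005 -1.     0.003]]
shift [ 0.0288  0.0154 -0.0536]
turn [-0.19  0.17 -0.3 ]
```

Call:
arm_command([
  [[0.029, 0.015, -0.053], [0, 0, 0], 0],
  [[0.029, 0.015, -0.053], [0, 0, 0], 0],
  [[0.029, 0.015, -0.053], [-0.2, 0, 0], 0],
  [[0.029, 0.015, -0.053], [-0.2, 0, 0], 0],
  [[0.029, 0.015, -0.053], [-0.2, 0, 0], 0],
])

```text
t: 6.55
tool_pos: [0.5876, -0.1497, 0.1949]
tool_rot: [-1.57, 0.001, 0.008]
contact_force: [-0.4, 0.5, -1.7]
opening: 0.0552
```

```bash
python3 - <<'E'
from h import *
import time
to([0.588,-0.152,0.16])
for n,k in (('scene','s3.png'),('side','d3.png')):
    q=snap(n,k)
    i=cv2.imread('pics/'+k)
    c=i[120:270,130:330] if n=='scene' else i[190:370,300:480]
    cv2.imwrite('pics/c_'+k,cv2.resize(c,None,fx=3,fy=3,interpolation=cv2.INTER_CUBIC))
    state()
E
```

```text
t 6.55 tcp [ 0.5876 -0.1497  0.1949] F [-0.39  0.52 -1.7 ] op 0.05515153506676656
[[ 1.    -0.006 -0.005]
 [ 0.005  0.001  1.   ]
 [-0.006 -1.     0.001]]
shift [ 0.0006  0.0349 -0.0023]
turn [-0.03  0.26 -0.34]
t 6.6 tcp [ 0.5878 -0.1498  0.1955] F [ 0.47 -0.35 -2.71] op 0.05511711098714871
[[ 1.    -0.005 -0.005]
 [ 0.005  0.     1.   ]
 [-0.005 -1.     0.   ]]
t 6.65 tcp [ 0.588  -0.1499  0.1958] F [ 0.58 -0.79 -1.57] op 0.05494106171765185
[[ 1.    -0.005 -0.005]
 [ 0.005 -0.     1.   ]
 [-0.005 -1.    -0.   ]]
```

View pics/c_s3.png

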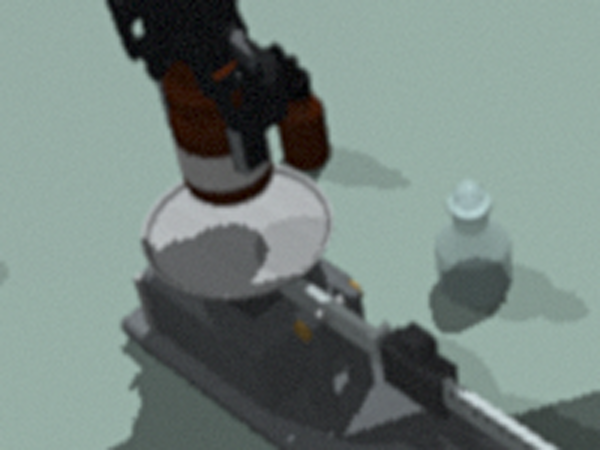

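View pics/c_d3.png

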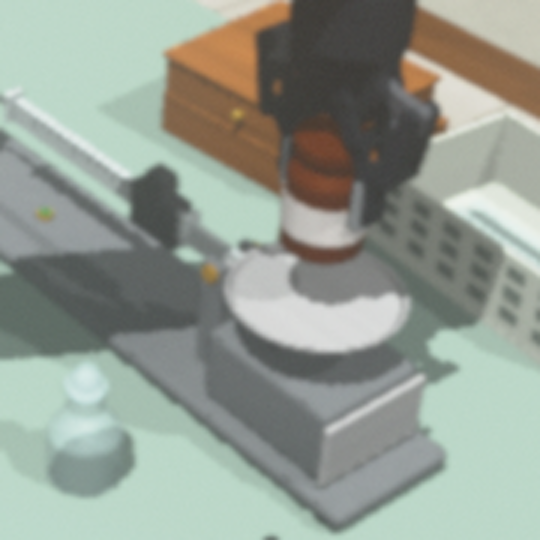

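Jar hangs about 5 cm above the pan, centred, with clearance all round. Lower it.

Call:
arm_command([
  [[0, 0.015, -0.002], [0, 0, 0], 0],
  [[0, 0.028, -0.002], [0, 0, 0], 0],
  [[0, 0.037, -0.002], [0, 0, -0.3], 0],
  [[0, 0.04, -0.002], [0, 0, -0.3], 0],
  [[0, 0.042, -0.002], [0, 0, -0.3], 0],
])

```text
t: 7.15
tool_pos: [0.5874, -0.1518, 0.1528]
tool_rot: [-1.57, -0.003, 0.004]
contact_force: [-0.4, -0.1, -2.8]
opening: 0.0551
```

Call:
arm_command([
  [[0, 0.001, 0], [0, 0, 0], 0],
  [[0, 0.002, 0], [0, 0, 0], 0],
  [[0, 0.003, 0], [0, 0, 0], 0],
])

```text
t: 7.45
tool_pos: [0.5876, -0.152, 0.1502]
tool_rot: [-1.571, -0.004, 0.003]
contact_force: [-0.5, -0.0, -1.1]
opening: 0.0554
```

```bash
python3 - <<'E'
from h import *
to([0.588,-0.152,0.146])
for n,k in (('side','d4.png'),):
    q=snap(n,k)
    i=cv2.imread('pics/'+k)
    c=i[120:270,130:330] if n=='scene' else i[200:360,260:480]
    cv2.imwrite('pics/c_'+k,cv2.resize(c,None,fx=3.5,fy=3.5,interpolation=cv2.INTER_CUBIC))
    state()
E
```

```text
t 7.45 tcp [ 0.5876 -0.152   0.1502] F [-0.54 -0.03 -1.1 ] op 0.05541034594774473
[[ 1.     0.    -0.005]
 [ 0.005  0.     1.   ]
 [ 0.    -1.    -0.   ]]
shift [ 0.0003  0.0042 -0.    ]
turn [0.   0.26 0.01]
t 7.5 tcp [ 0.5875 -0.1519  0.15  ] F [-0.06  0.29 -2.28] op 0.0549665144763921
[[ 1.    -0.    -0.005]
 [ 0.005  0.     1.   ]
 [-0.    -1.     0.   ]]
```

View pics/c_d4.png

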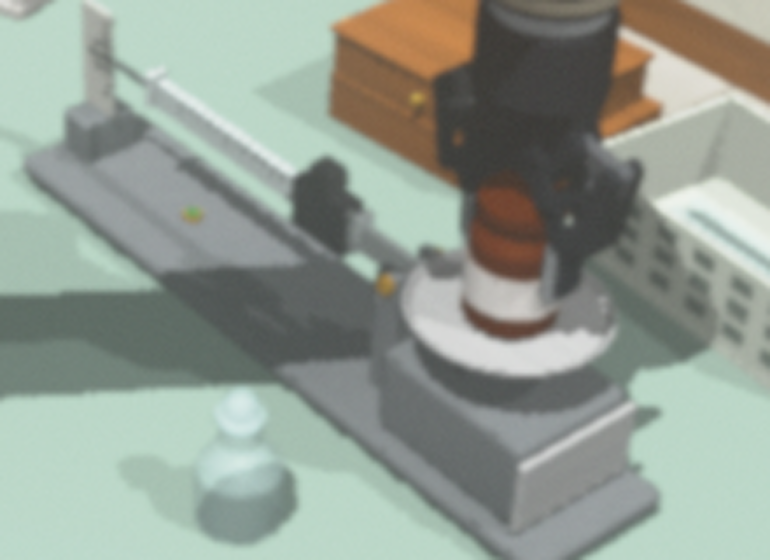

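Nearly touching; continue slowly.

Call:
arm_command([
  [[0, 0.0015, 0], [0, 0, 0], 0],
  [[0, 0.003, 0], [0, 0, 0], 0],
  [[0, 0.0045, 0], [0, 0, 0], 0],
  [[0, 0.006, 0], [0, 0, 0], 0],
  [[0, 0.006, 0], [0, 0, 0], 0],
])

```text
t: 8.0
tool_pos: [0.5873, -0.1518, 0.1436]
tool_rot: [-1.57, -0.003, 0.004]
contact_force: [0.5, 0.0, -1.6]
opening: 0.0549
```

```bash
python3 - <<'E'
from h import *
for n,k in (('side','d5.png'),):
    q=snap(n,k)
    i=cv2.imread('pics/'+k)
    c=i[120:270,130:330] if n=='scene' else i[200:360,260:480]
    cv2.imwrite('pics/c_'+k,cv2.resize(c,None,fx=3.5,fy=3.5,interpolation=cv2.INTER_CUBIC))
    state()
E
```

```text
t 8.05 tcp [ 0.5874 -0.1518  0.1437] F [-0.76 -0.69 -1.67] op 0.055098286682206364
[[ 1.    -0.001 -0.005]
 [ 0.005  0.     1.   ]
 [-0.001 -1.     0.   ]]
```

View pics/c_d5.png

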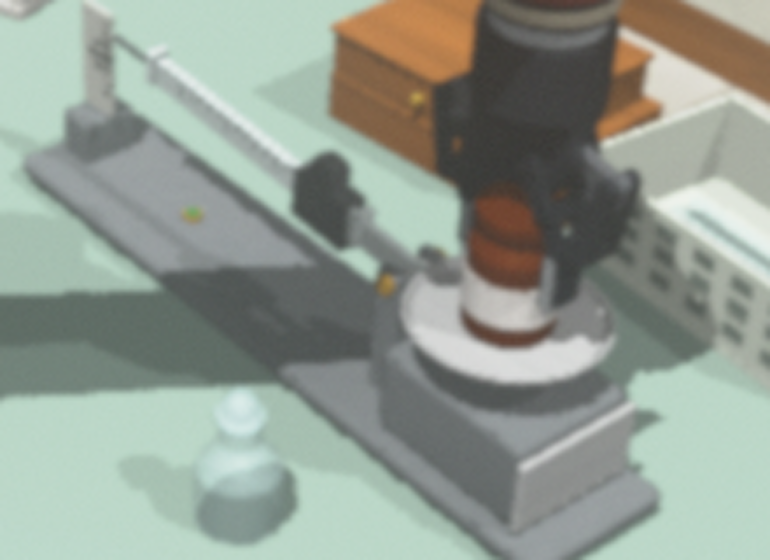

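The pointer has risen (tip row 45→38 in the crop), so the jar is already pressing the pan down. Continue a few millimetres.

Call:
arm_command([
  [[0, 0.001, 0], [0, 0, 0], 0],
  [[0, 0.002, 0], [0, 0, 0], 0],
  [[0, 0.003, 0], [0, 0, 0], 0],
  [[0, 0.003, 0], [0, 0, 0], 0],
])

```text
t: 8.45
tool_pos: [0.5875, -0.1519, 0.1419]
tool_rot: [-1.571, -0.003, 0.004]
contact_force: [-3.5, 1.7, 5.2]
opening: 0.0552
```

```bash
python3 - <<'E'
from h import *
for n,k in (('side','d6.png'),):
    q=snap(n,k)
    i=cv2.imread('pics/'+k)
    c=i[120:270,130:330] if n=='scene' else i[200:360,260:480]
    cv2.imwrite('pics/c_'+k,cv2.resize(c,None,fx=3.5,fy=3.5,interpolation=cv2.INTER_CUBIC))
    state()
E
```

```text
t 8.5 tcp [ 0.5875 -0.1519  0.1418] F [-3.86  1.44  5.86] op 0.055273786374737066
[[ 1.    -0.    -0.005]
 [ 0.005  0.     1.   ]
 [-0.    -1.     0.   ]]
```

View pics/c_d6.png

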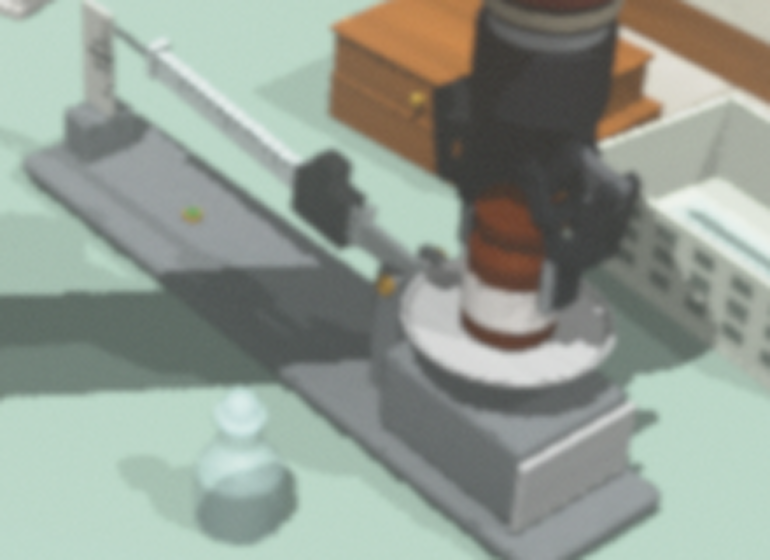

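At the stop (upward force about 6 N). Ease off 1 mm and open.

Call:
arm_command([
  [[0, -0.0005, 0], [0, 0, 0], 0],
  [[0, -0.0005, 0], [0, 0, 0], 1],
  [[0, -0.0005, 0], [0, 0, 0], 1],
  [[0, -0.0005, 0], [0, 0, 0], 1],
  [[0, -0.0005, 0], [0, 0, 0], 1],
])

```text
t: 9.0
tool_pos: [0.5875, -0.1519, 0.1422]
tool_rot: [-1.571, -0.003, 0.004]
contact_force: [-0.0, 0.0, -0.1]
opening: 0.0853
```

```bash
python3 - <<'E'
from h import *
state()
q=snap('wrist','w6.png')
E
```

```text
t 9.0 tcp [ 0.5875 -0.1519  0.1422] F [-0.02  0.   -0.08] op 0.08530176517370275
[[ 1.    -0.    -0.005]
 [ 0.005  0.     1.   ]
 [-0.    -1.     0.   ]]
```

View pics/w6.png

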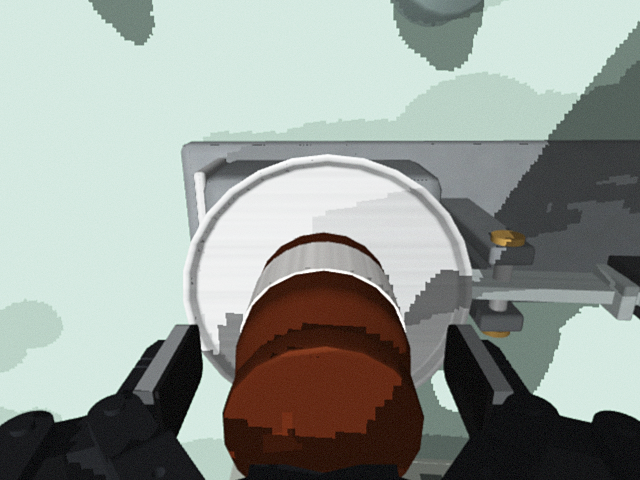

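Jar released and standing upright near the pan's middle; the fingers are clear on both sides. Up, then over to the poise.

Call:
arm_command([
  [[0, -0.02, 0], [0, 0, 0], 1],
  [[0, -0.06, 0], [0, 0, 0], 1],
  [[0, -0.1, 0], [0, 0, 0], 1],
  [[0, -0.1, 0.05], [0, 0, 0], 1],
  [[0, -0.1, 0.1], [0, 0, 0], 0.35],
])

```text
t: 9.55
tool_pos: [0.5882, -0.0521, 0.245]
tool_rot: [-1.571, -0.005, -0.002]
contact_force: [1.0, -0.4, -0.3]
opening: 0.0732
```

```bash
python3 - <<'E'
from h import *
to([0.587,0.007,0.2])
q=snap('wrist','w7.png')
q=snap('side','d7.png')
i=cv2.imread('pics/d7.png')[180:360,260:480]
cv2.imwrite('pics/c_d7.png',cv2.resize(i,None,fx=3.3,fy=3.3,interpolation=cv2.INTER_CUBIC))
E
```

```text
t 9.55 tcp [ 0.5882 -0.0521  0.245 ] F [ 0.98 -0.4  -0.31] op 0.07319571589361513
[[ 1.     0.004 -0.001]
 [ 0.001 -0.001  1.   ]
 [ 0.004 -1.    -0.001]]
shift [-0.0013  0.0449  0.0591]
turn [0.04 0.08 0.25]
```

View pics/w7.png

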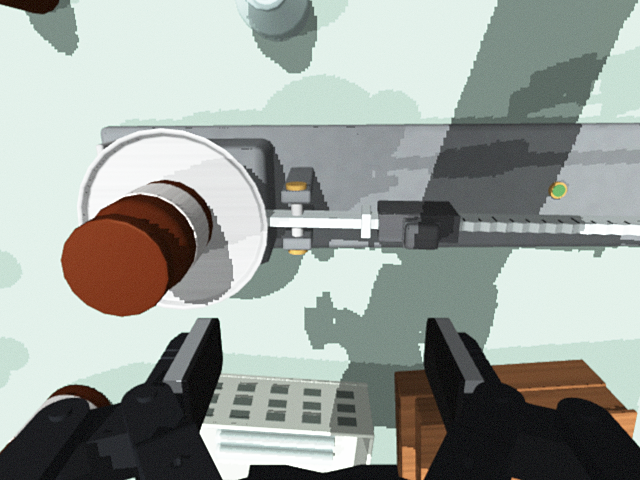

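View pics/c_d7.png

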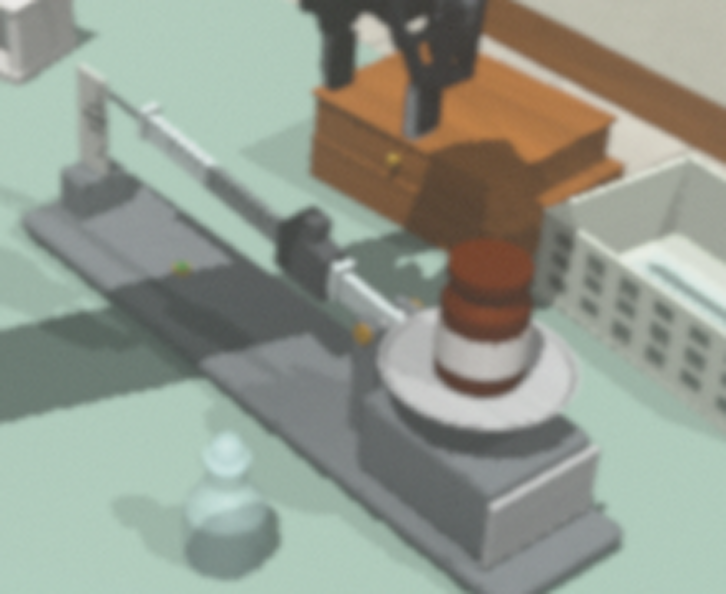

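Jar upright on the pan, poise in notch 0 at wrist (423,237), beam tilted pointer-up.

```bash
python3 - <<'E'
from h import *
q=ctrl.get_image('wrist')
state()
i=q['img'][:,:,::-1]
c=i[180:280,340:520]
cv2.imwrite('pics/c_w8.png',cv2.resize(c,None,fx=4,fy=4,interpolation=cv2.INTER_CUBIC))
import pickle; pickle.dump(q,open('q8.pkl','wb'))
H=np.array([0.587,-0.0705,0.105]);a=0.09
for k in (0,):
  for nm,(y,z) in {'gripback':(70,36),'gripfront':(90,36),'capback':(55,18),'capfront':(105,18),'collar':(47,16)}.items():
    w=[H[0],H[1]+(y*np.cos(a)-z*np.sin(a))/1e3,H[2]+(y*np.sin(a)+z*np.cos(a))/1e3]
    r,cc=proj(q,w);print(nm,np.round(w,4),'crop',round((cc-340)*4),round((r-180)*4))
E
```

```text
t 9.7 tcp [ 0.5871 -0.0496  0.2425] F [-0.26 -0.34  0.07] op 0.05150544750655662
[[ 1.     0.    -0.009]
 [ 0.009  0.     1.   ]
 [ 0.    -1.     0.   ]]
gripback [ 0.587  -0.004   0.1471] crop 233 250
gripfront [0.587  0.0159 0.1489] crop 370 255
capback [ 0.587  -0.0173  0.1279] crop 128 208
capfront [0.587  0.0325 0.1324] crop 451 220
collar [ 0.587  -0.0251  0.1252] crop 78 202
```

View pics/c_w8.png

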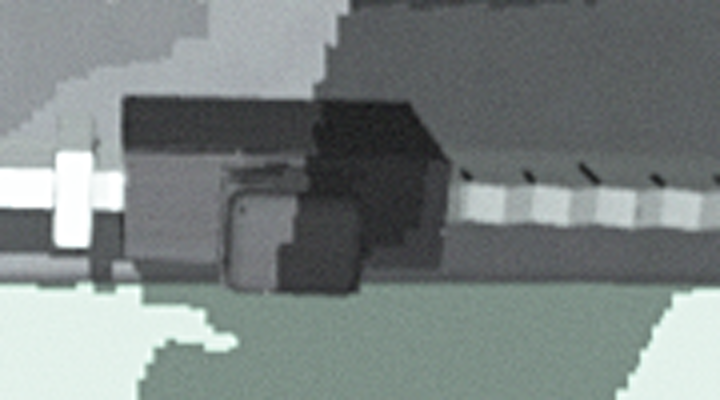

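Model and picture agree within about 1 mm (beam at x≈0.586). Hover over the grip, tilting the tool 8° to match the beam slope.

Call:
arm_command([
  [[-0.001, 0.03, 0.05], [4, 0, 0], 0.35],
  [[-0.001, 0.06, 0.0555], [8, 0.5, 0], 0.35],
  [[-0.001, 0.075, 0.0555], [8, 0.5, 0], 0.35],
  [[-0.001, 0.075, 0.0555], [8, 0.5, 0], 0.35],
])

```text
t: 10.1
tool_pos: [0.5836, 0.0048, 0.1639]
tool_rot: [-1.432, 0.006, 0.004]
contact_force: [-0.9, 0.0, 0.2]
opening: 0.0302
```

```bash
python3 - <<'E'
from h import *
to([0.586,0.006,0.136])
q=snap('wrist','w9.png')
for n,k in (('scene','s9.png'),('side','d9.png')):
    q=snap(n,k)
    i=cv2.imread('pics/'+k)
    c=i[150:300,190:370] if n=='scene' else i[200:340,280:450]
    cv2.imwrite('pics/c_'+k,cv2.resize(c,None,fx=4,fy=4,interpolation=cv2.INTER_CUBIC))
state()
E
```

```text
t 10.1 tcp [0.5836 0.0048 0.1639] F [-0.87  0.01  0.24] op 0.030218589462028198
[[ 1.    -0.007  0.002]
 [-0.001  0.138  0.99 ]
 [-0.007 -0.99   0.138]]
shift [ 0.0026  0.0278 -0.0026]
turn [-7.96 -0.08 -0.4 ]
t 10.25 tcp [0.5867 0.0047 0.1692] F [-0.31  0.67 -0.19] op 0.029828049998221834
[[ 1.     0.002  0.001]
 [-0.001  0.138  0.99 ]
 [ 0.002 -0.99   0.138]]
```

View pics/w9.png

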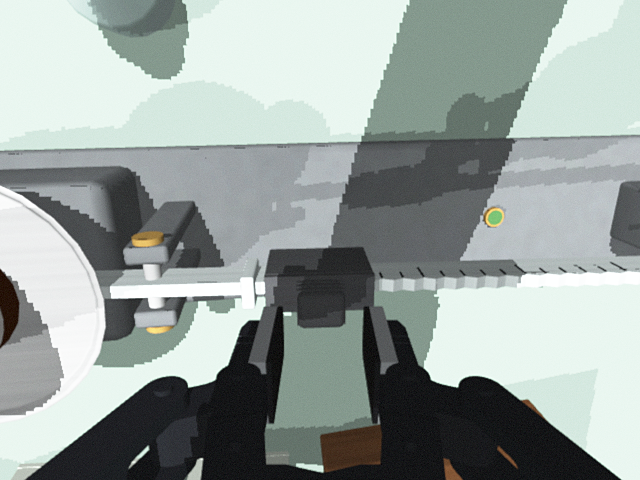

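View pics/c_s9.png

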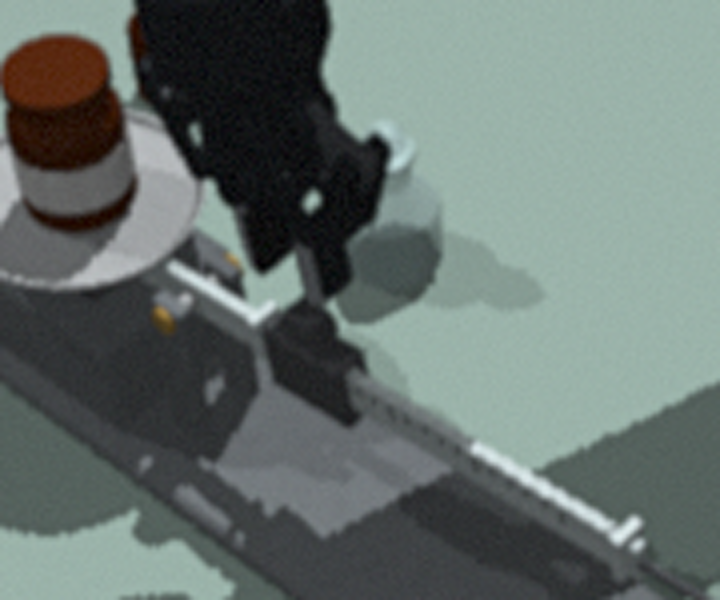

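View pics/c_d9.png

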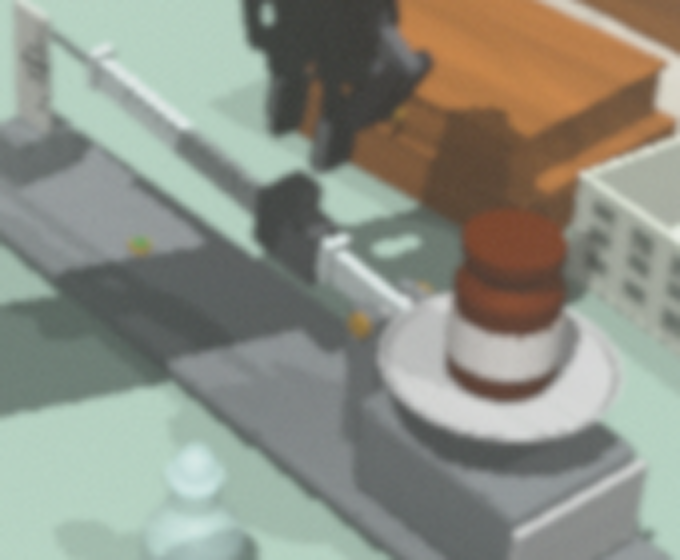

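Finger gap is centred on the grip (cols 283–370 vs grip 298–345). Lower slowly.

Call:
arm_command([
  [[-0.001, 0.008, -0.001], [0, 0, 0], 0.35],
  [[-0.001, 0.016, -0.002], [0, 0, 0], 0.35],
  [[-0.001, 0.023, -0.0025], [0, 0, 0], 0.35],
  [[-0.001, 0.028, -0.003], [0, 0, 0], 0.35],
  [[-0.001, 0.029, -0.003], [0, 0, 0], 0.35],
])

```text
t: 10.75
tool_pos: [0.5851, 0.006, 0.1388]
tool_rot: [-1.432, 0.0, -0.001]
contact_force: [0.2, 0.5, 0.5]
opening: 0.0295
```

```bash
python3 - <<'E'
from h import *
to([0.586,0.006,0.136])
q=snap('wrist','w10.png')
for n,k in (('scene','s10.png'),):
    q=snap(n,k)
    i=cv2.imread('pics/'+k)
    c=i[150:300,190:370] if n=='scene' else i[200:340,280:450]
    cv2.imwrite('pics/c_'+k,cv2.resize(c,None,fx=4,fy=4,interpolation=cv2.INTER_CUBIC))
state()
E
```

```text
t 10.75 tcp [0.5851 0.006  0.1388] F [0.23 0.51 0.52] op 0.02945632325487641
[[ 1.     0.     0.001]
 [-0.001  0.138  0.99 ]
 [ 0.    -0.99   0.138]]
shift [ 0.0009  0.0028 -0.0003]
turn [-7.94 -0.04  0.01]
t 10.85 tcp [0.5855 0.0059 0.1396] F [-0.72 -1.06 -0.05] op 0.02997811894798964
[[ 1.     0.001  0.   ]
 [-0.001  0.138  0.99 ]
 [ 0.001 -0.99   0.138]]
```

View pics/w10.png

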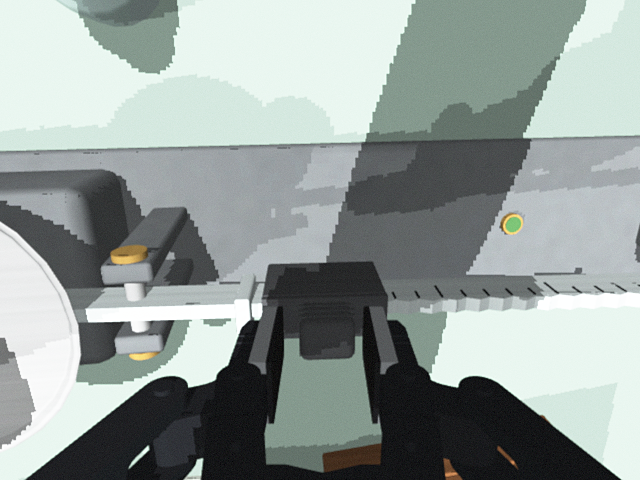

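View pics/c_s10.png

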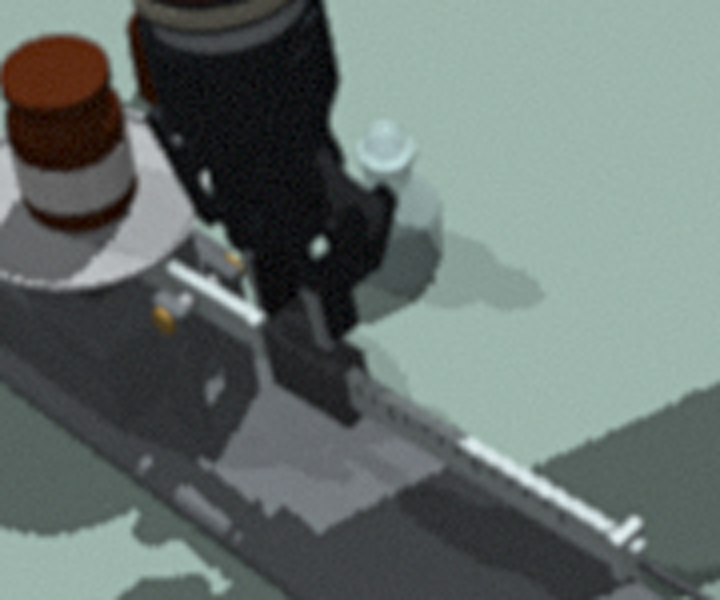

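Fingers straddle the grip (block cols 300–356 between pads 283 and 367), force near zero. Lower 3 mm more and push one notch.

Call:
arm_command([
  [[0, 0.003, 0], [0, 0, 0], 0.35],
  [[0, 0.003, 0.004], [0, 0, 0], 0.35],
  [[0, 0.003, 0.008], [0, 0, 0], 0.35],
  [[0, 0.0035, 0.012], [0, 0, 0], 0.35],
  [[0, 0.0035, 0.012], [0, 0, 0], 0.35],
])

```text
t: 11.35
tool_pos: [0.5857, 0.019, 0.1382]
tool_rot: [-1.432, -0.001, -0.001]
contact_force: [0.2, -0.8, -0.7]
opening: 0.0302
```

```bash
python3 - <<'E'
from h import *
state()
q=snap('wrist','w11.png')
for n,k in (('scene','s11.png'),):
    q=snap(n,k)
    i=cv2.imread('pics/'+k)
    c=i[150:300,190:370] if n=='scene' else i[200:340,280:450]
    cv2.imwrite('pics/c_'+k,cv2.resize(c,None,fx=4,fy=4,interpolation=cv2.INTER_CUBIC))
state()
E
```

```text
t 11.35 tcp [0.5857 0.019  0.1382] F [ 0.23 -0.77 -0.73] op 0.030177954558790743
[[ 1.     0.002 -0.   ]
 [-0.     0.139  0.99 ]
 [ 0.002 -0.99   0.139]]
t 11.45 tcp [0.5855 0.0187 0.1379] F [0.37 0.62 0.32] op 0.029826676401622752
[[ 1.     0.001  0.   ]
 [-0.     0.139  0.99 ]
 [ 0.001 -0.99   0.139]]
```

View pics/w11.png

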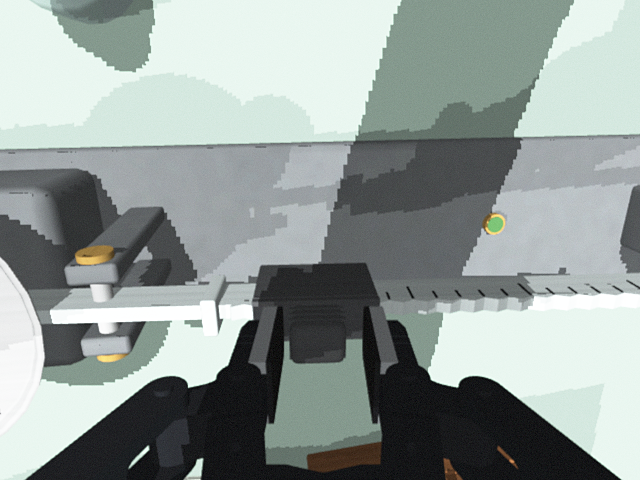

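View pics/c_s11.png

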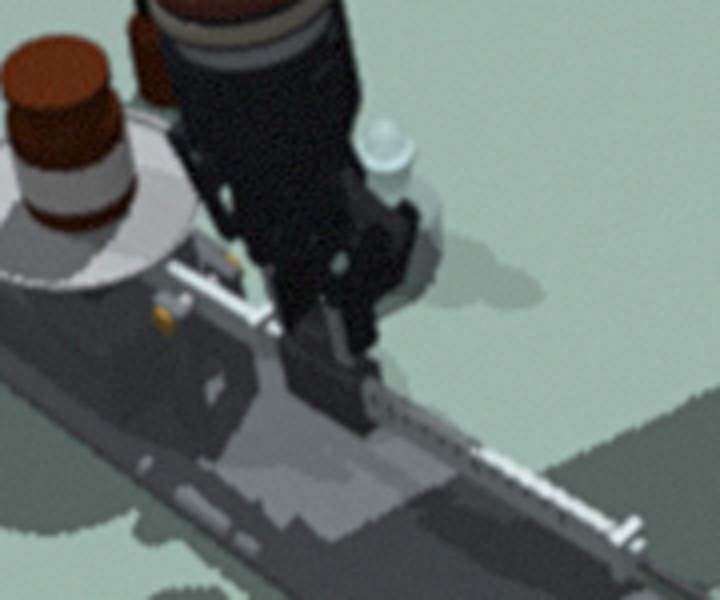

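Poise moved one notch (cap-to-collar gap 13→34 px ≈ 9–10 mm), forces small. Mass estimate from hang force ≈ 240 g → about notch 9–10. Push on to notch 5.

Call:
arm_command([
  [[0, 0.0002, 0.004], [0, 0, 0], 0.35],
  [[0, 0.0004, 0.008], [0, 0, 0], 0.35],
  [[0, 0.0006, 0.012], [0, 0, 0], 0.35],
  [[0, 0.0008, 0.016], [0, 0, 0], 0.35],
  [[0, 0.001, 0.02], [0, 0, 0], 0.35],
])

```text
t: 11.95
tool_pos: [0.5855, 0.0389, 0.1397]
tool_rot: [-1.432, -0.001, -0.001]
contact_force: [0.7, -1.2, -0.1]
opening: 0.0298
```

Call:
arm_command([
  [[0, 0.0002, 0.004], [0, 0, 0], 0.35],
  [[0, 0.0004, 0.008], [0, 0, 0], 0.35],
  [[0, 0.0006, 0.012], [0, 0, 0], 0.35],
  [[0, 0.0008, 0.016], [0, 0, 0], 0.35],
  [[0, 0.001, 0.019], [0, 0, 0], 0.35],
])

```text
t: 12.45
tool_pos: [0.5855, 0.0583, 0.1413]
tool_rot: [-1.432, -0.001, -0.001]
contact_force: [-0.1, -0.0, 0.7]
opening: 0.0296
```

```bash
python3 - <<'E'
from h import *
state()
q=snap('wrist','w12.png')
for n,k in (('scene','s12.png'),):
    q=snap(n,k)
    i=cv2.imread('pics/'+k)
    c=i[150:300,190:370] if n=='scene' else i[200:340,280:450]
    cv2.imwrite('pics/c_'+k,cv2.resize(c,None,fx=4,fy=4,interpolation=cv2.INTER_CUBIC))
state()
E
```

```text
t 12.45 tcp [0.5855 0.0583 0.1413] F [-0.09 -0.05  0.71] op 0.02963221001778281
[[ 1.     0.001 -0.   ]
 [-0.     0.138  0.99 ]
 [ 0.001 -0.99   0.138]]
t 12.55 tcp [0.5855 0.0586 0.1414] F [1.27 0.32 0.27] op 0.029792630788200183
[[ 1.     0.001 -0.   ]
 [ 0.     0.139  0.99 ]
 [ 0.001 -0.99   0.139]]
```

View pics/w12.png

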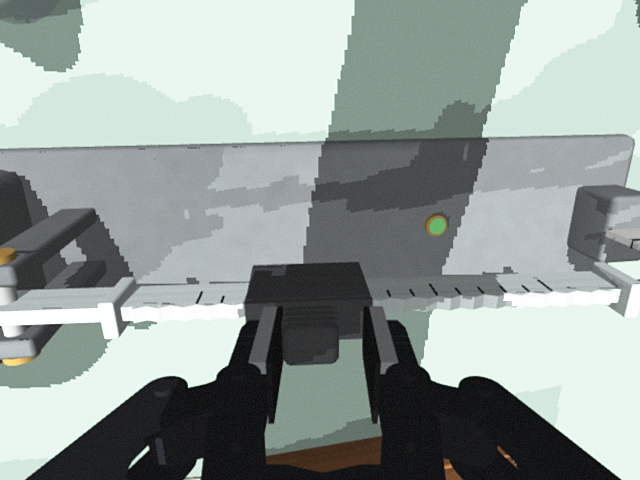

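View pics/c_s12.png

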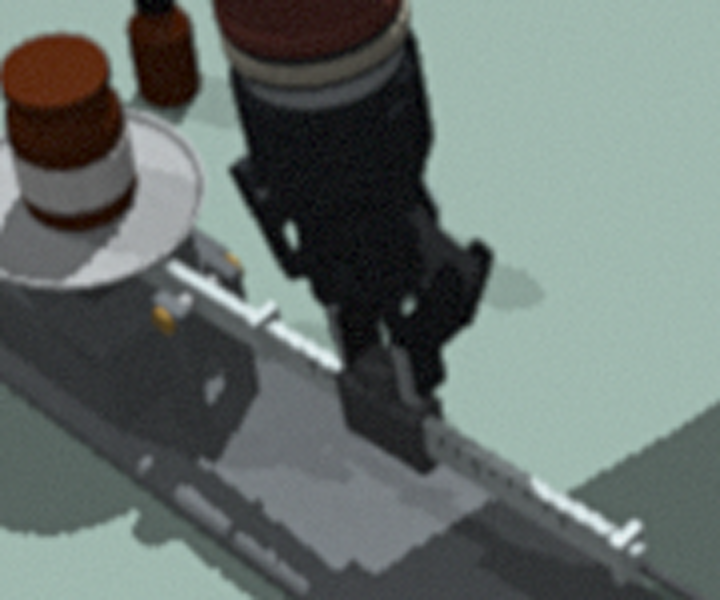

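Cap is ~3 mm short of a notch (block at cols 283–338 touching the back pad). Nudge 3 mm further so it seats in notch 5.

Call:
arm_command([
  [[0, 0.0001, 0.0015], [0, 0, 0], 0.35],
  [[0, 0.0001, 0.003], [0, 0, 0], 0.35],
  [[0, 0.0001, 0.003], [0, 0, 0], 0.35],
])

```text
t: 12.85
tool_pos: [0.5855, 0.0618, 0.1417]
tool_rot: [-1.431, -0.001, -0.001]
contact_force: [-0.5, 0.2, -0.9]
opening: 0.0301
```

```bash
python3 - <<'E'
from h import *
state()
q=snap('wrist','w13.png')
c=q['img'][240:380,90:400,::-1]
cv2.imwrite('pics/c_w13.png',cv2.resize(c,None,fx=2.5,fy=2.5,interpolation=cv2.INTER_CUBIC))
E
```

```text
t 12.85 tcp [0.5855 0.0618 0.1417] F [-0.46  0.23 -0.91] op 0.030138642725830188
[[ 1.     0.001 -0.001]
 [ 0.     0.139  0.99 ]
 [ 0.001 -0.99   0.139]]
```

View pics/w13.png

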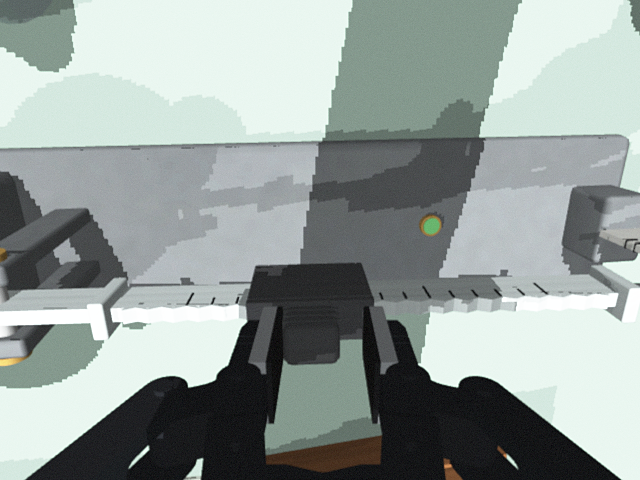

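Seated in notch 5 (tick gap after the cap back to 9 px). Two more notches.

Call:
arm_command([
  [[0, 0.0002, 0.004], [0, 0, 0], 0.35],
  [[0, 0.0004, 0.008], [0, 0, 0], 0.35],
  [[0, 0.0006, 0.012], [0, 0, 0], 0.35],
  [[0, 0.0008, 0.016], [0, 0, 0], 0.35],
  [[0, 0.001, 0.02], [0, 0, 0], 0.35],
])

```text
t: 13.4
tool_pos: [0.5855, 0.0823, 0.1436]
tool_rot: [-1.43, -0.001, -0.001]
contact_force: [0.5, -0.1, 0.5]
opening: 0.0299
```

```bash
python3 - <<'E'
from h import *
state()
q=snap('wrist','w14.png')
for n,k in (('scene','s14.png'),('side','d14.png')):
    q=snap(n,k)
    i=cv2.imread('pics/'+k)
    c=i[200:350,220:400] if n=='scene' else i[180:300,260:440]
    cv2.imwrite('pics/c_'+k,cv2.resize(c,None,fx=4,fy=4,interpolation=cv2.INTER_CUBIC))
E
```

```text
t 13.4 tcp [0.5855 0.0823 0.1436] F [ 0.5  -0.13  0.51] op 0.0298650228641991
[[ 1.     0.001 -0.001]
 [ 0.     0.14   0.99 ]
 [ 0.001 -0.99   0.14 ]]
```

View pics/w14.png

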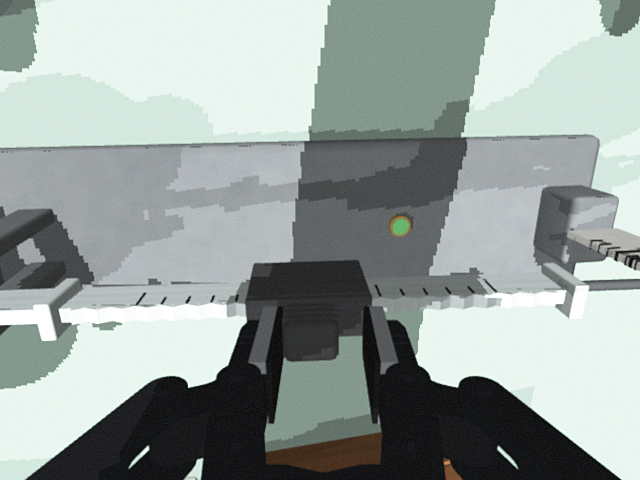

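View pics/c_s14.png

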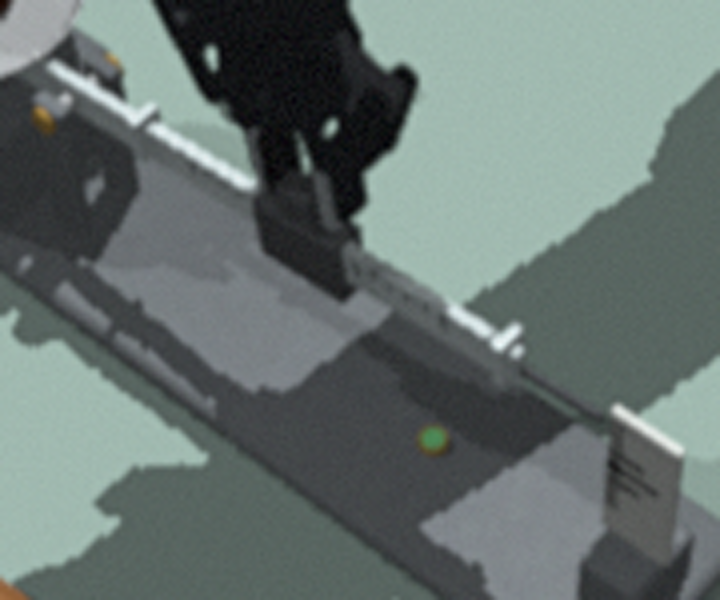

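View pics/c_d14.png

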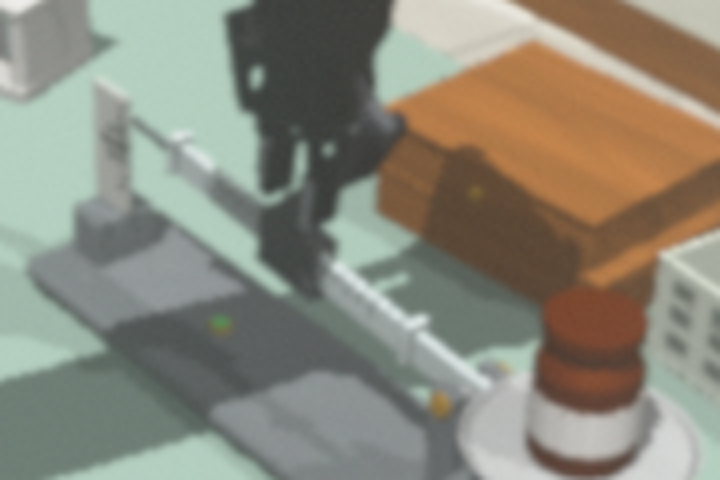

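Notch 7, pointer still at the top stop (scene crop: pointer meets the plate's top corner near (605,418)). One more notch, then back off the pad 2.5 mm so hand is off and wait.

Call:
arm_command([
  [[0, 0.0002, 0.003], [0, 0, 0], 0.35],
  [[0, 0.0003, 0.006], [0, 0, 0], 0.35],
  [[0, 0.0005, 0.0095], [0, 0, 0], 0.35],
  [[0, 0.0005, 0.007], [0, 0, 0], 0.35],
  [[0, 0.0005, 0.007], [0, 0, 0], 0.35],
])

```text
t: 14.05
tool_pos: [0.5855, 0.0891, 0.1441]
tool_rot: [-1.431, -0.002, -0.0]
contact_force: [-0.4, 0.1, 0.1]
opening: 0.03
```

```bash
python3 - <<'E'
from h import *
state()
q=snap('wrist','w15.png')
for n,k in (('scene','s15.png'),('side','d15.png')):
    q=snap(n,k)
    i=cv2.imread('pics/'+k)
    c=i[200:350,220:400] if n=='scene' else i[180:300,260:440]
    cv2.imwrite('pics/c_'+k,cv2.resize(c,None,fx=4,fy=4,interpolation=cv2.INTER_CUBIC))
E
```

```text
t 14.05 tcp [0.5855 0.0891 0.1441] F [-0.39  0.08  0.13] op 0.030008418036847007
[[ 1.     0.001 -0.001]
 [ 0.001  0.14   0.99 ]
 [ 0.002 -0.99   0.14 ]]
```

View pics/w15.png

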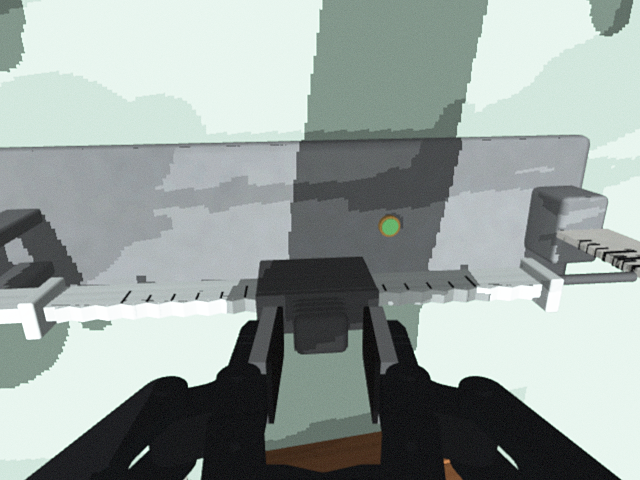

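View pics/c_s15.png

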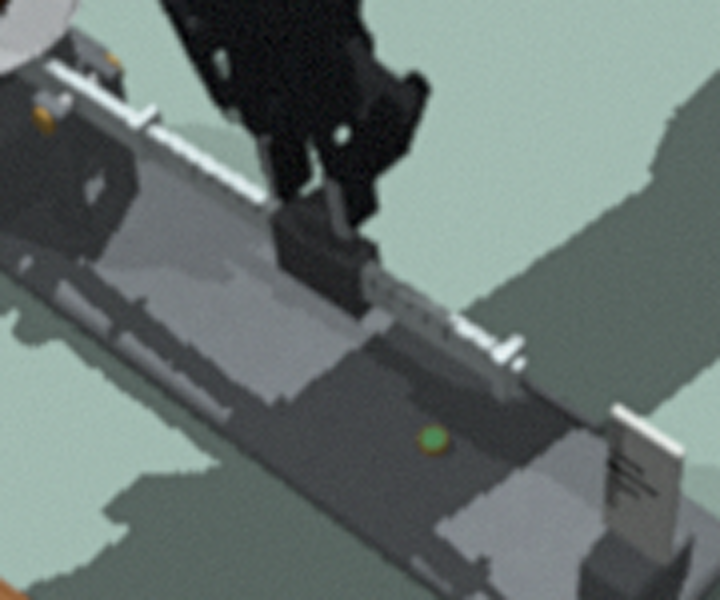

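The pointer has begun to drop (meets plate at row ~428). Let it settle.

Call:
arm_command([
  [[0, 0, 0], [0, 0, 0], 0.35],
  [[0, 0, 0], [0, 0, 0], 0.35],
  [[0, 0, 0], [0, 0, 0], 0.35],
  [[0, 0, 0], [0, 0, 0], 0.35],
  [[0, 0, 0], [0, 0, 0], 0.35],
])

```text
t: 14.7
tool_pos: [0.5855, 0.0891, 0.1441]
tool_rot: [-1.431, -0.002, -0.001]
contact_force: [0.1, 0.4, 0.1]
opening: 0.0298
```

Call:
arm_command([
  [[0, 0, 0], [0, 0, 0], 0.35],
  [[0, 0, 0], [0, 0, 0], 0.35],
  [[0, 0, 0], [0, 0, 0], 0.35],
  [[0, 0, 0], [0, 0, 0], 0.35],
  [[0, 0, 0], [0, 0, 0], 0.35],
])

```text
t: 15.2
tool_pos: [0.5855, 0.0891, 0.1441]
tool_rot: [-1.431, -0.002, -0.0]
contact_force: [-0.6, -0.3, 0.2]
opening: 0.0301
```

```bash
cat >> h.py <<'E'
def look(tag):
    state()
    q=snap('wrist','w%s.png'%tag)
    for n,k in (('scene','s%s.png'%tag),('side','d%s.png'%tag)):
        q=snap(n,k)
        i=cv2.imread('pics/'+k)
        c=i[200:350,220:400] if n=='scene' else i[180:300,260:440]
        cv2.imwrite('pics/c_'+k,cv2.resize(c,None,fx=4,fy=4,interpolation=cv2.INTER_CUBIC))
E
python3 -c "
from h import *
look('16')"
```

```text
t 15.2 tcp [0.5855 0.0891 0.1441] F [-0.63 -0.35  0.24] op 0.03005493598650994
[[ 1.     0.001 -0.001]
 [ 0.001  0.14   0.99 ]
 [ 0.001 -0.99   0.14 ]]
```

View pics/w16.png

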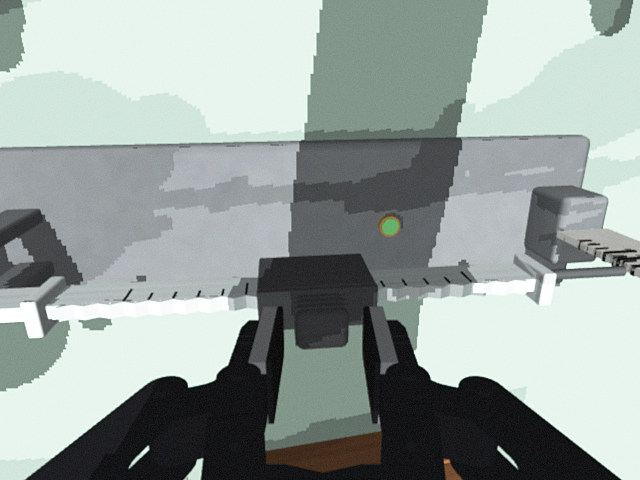

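View pics/c_s16.png

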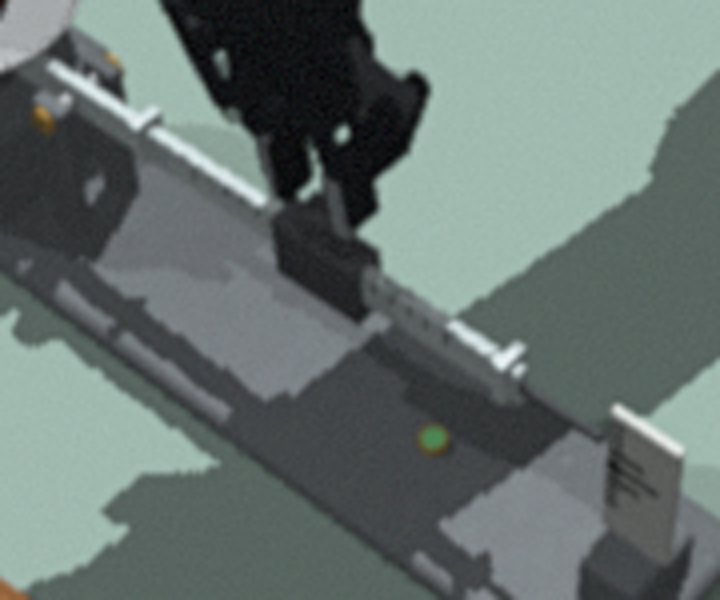

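View pics/c_d16.png

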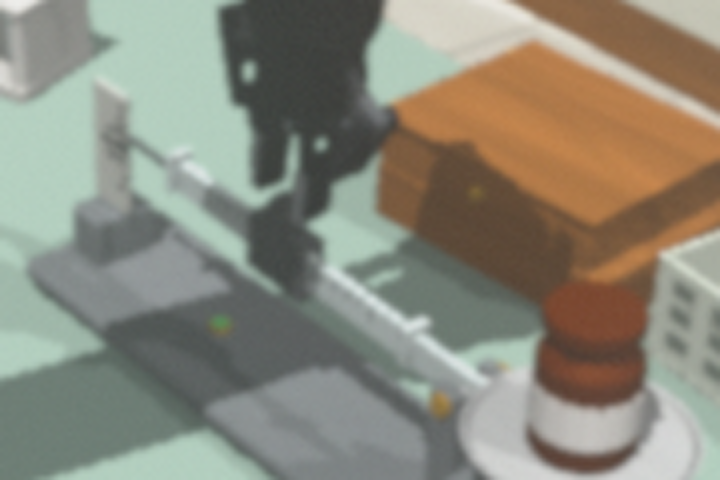

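```bash
cat >> h.py <<'E'
H=np.array([0.586,-0.071,0.105])
def bpt(y,z,a): return H+[0,y*np.cos(a)-z*np.sin(a),y*np.sin(a)+z*np.cos(a)]
def overlay(tag,angs=(0.09,0.03,-0.03,-0.09)):
    cols=[(0,0,255),(0,255,0),(255,0,0),(255,0,255)]
    for n,(r0,c0) in {'scene':(285,310),'side':(190,260)}.items():
        q=ctrl.get_image(n); im=q['img'][:,:,::-1]
        c=im[r0:r0+75,c0:c0+100] if n=='scene' else im[r0:r0+60,c0:c0+80]
        f=7 if n=='scene' else 8
        c=cv2.resize(c,None,fx=f,fy=f,interpolation=cv2.INTER_CUBIC)
        for a,col in zip(angs,cols):
            for y in (290,301,312):
                r,k=proj(q,bpt(y/1e3,0,a)); cv2.circle(c,(int((k-c0+.5)*f),int((r-r0+.5)*f)),3,col,1)
        cv2.imwrite('pics/p_%s_%s.png'%(n,tag),c)
E
python3 -c "
from h import *
overlay('16')"
```

```text
(no output)
```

View pics/p_scene_16.png

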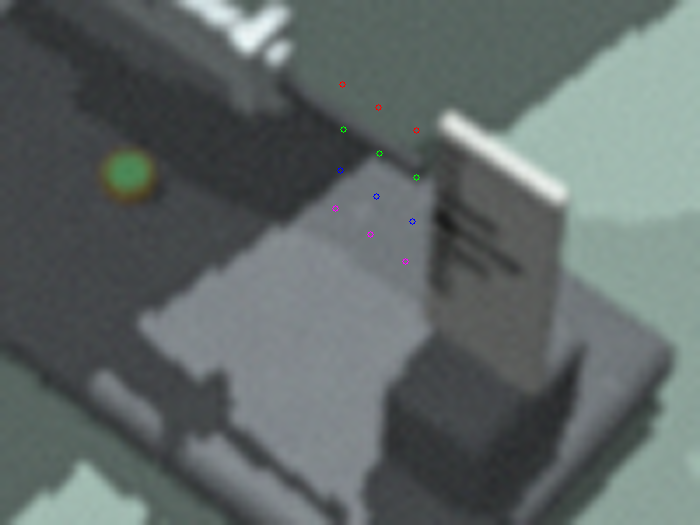

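View pics/p_side_16.png

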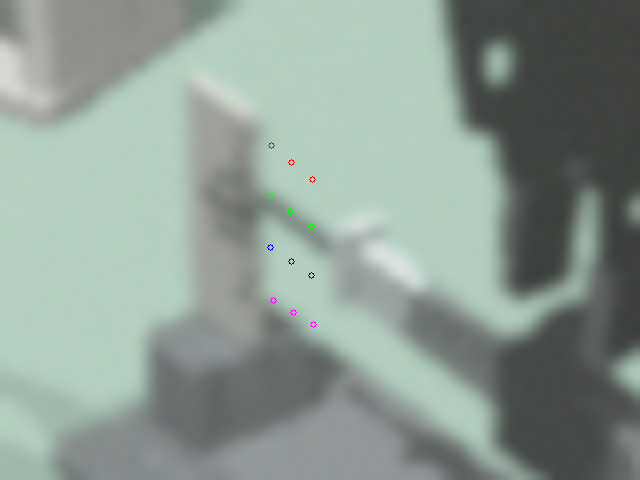

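```bash
python3 - <<'E'
import cv2,numpy as np
rows=[]
for s,d in (('s2','d2'),('s16','d16'),('s12','d9')):
    a=cv2.imread(f'pics/{s}.png')[295:325,340:385]; b=cv2.imread(f'pics/{d}.png')[200:235,280:320]
    rows.append(np.hstack([cv2.resize(a,(360,240),interpolation=2),cv2.resize(b,(274,240),interpolation=2)]))
cv2.imwrite('pics/cmp.png',np.vstack(rows)[:600*2]); im=np.vstack(rows); cv2.imwrite('pics/cmp.png',cv2.resize(im,None,fx=.83,fy=.83))
E
```

```text
(no output)
```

View pics/cmp.png

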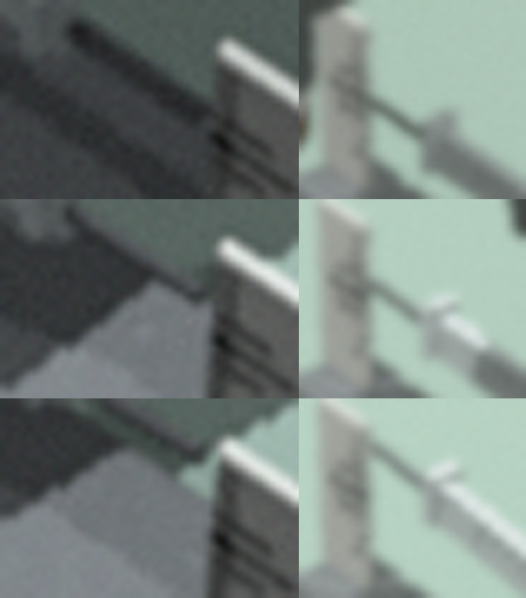

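Visual estimates scatter from +0.013 to +0.036, so I'll measure the rod's row by sub-pixel fit against the known level and stop frames.

```bash
cat > rod.py <<'E'
import cv2,numpy as np
def rod(f,cols,r0,r1):
    im=cv2.imread(f).astype(float).sum(2)/3; out=[]
    for c in cols:
        s=cv2.GaussianBlur(im,(1,3),0.7)[r0:r1,c]
        bg=np.linspace(s[:2].mean(),s[-2:].mean(),len(s)); w=np.clip(bg-s-6,0,None)
        out.append((w*np.arange(r0,r1)).sum()/max(w.sum(),1e-6) if w.sum()>15 else np.nan)
    return np.round(out,2)
E
python3 - <<'E'
from rod import *
for f in ('d0','d1','d2','d7','d9','d14','d16'):
    im=cv2.imread(f'pics/{f}.png').sum(2)//3
    print(f,rod(f'pics/{f}.png',range(294,300),206,226)); 
    print(im[206:226,296])
E
```

```text
[ WARN:0@0.019] global loadsave.cpp:275 findDecoder imread_('pics/d0.png'): can't open/read file: check file path/integrity
Traceback (most recent call last):
AttributeError: 'NoneType' object has no attribute 'sum'
```

```bash
python3 - <<'E'
from rod import *
for f in ('side0','d1','d2','d7','d9','d14','d16'):
    im=cv2.imread(f'pics/{f}.png').astype(int).sum(2)//3
    print(f,rod(f'pics/{f}.png',range(294,300),206,228)); 
    print(im[206:228,296])
E
```

```text
side0 [218.54 219.16 219.92 220.63 221.28 221.97]
[171 171 172 172 172 171 172 172 172 171 170 166 153 132 123 136 155 167
 169 172 172 169]
d1 [218.46 219.08 219.82 220.54 221.22 221.9 ]
[186 186 186 187 186 187 186 185 186 185 184 177 160 131 117 140 166 181
 185 186 186 183]
d2 [218.48 219.06 219.83 220.56 221.26 221.91]
[184 184 184 184 184 184 184 184 184 184 184 175 157 128 116 138 163 177
 182 184 183 182]
d7 [209.17 209.82 210.61 211.47 212.29 213.05]
[189 187 178 161 143 140 156 176 185 189 189 189 190 189 188 189 188 188
 189 189 188 186]
d9 [209.27 209.82 210.63 211.45 212.27 213.01]
[196 194 184 166 148 146 161 179 191 195 195 195 194 195 196 197 195 195
 195 195 194 192]
d14 [210.63 211.31 212.02 212.86 213.65 214.5 ]
[193 192 190 185 171 154 139 147 171 186 191 193 192 192 192 193 192 192
 193 192 193 190]
d16 [215.61 216.23 216.99 217.77 218.53 219.29]
[193 192 192 192 192 193 193 191 186 172 151 137 148 172 186 191 192 192
 191 192 191 190]
```

Sub-pixel rod fit (col 296): level 219.83, stop 210.62, now 216.99 → +0.028 rad: inside, but on the edge. Notch 9 should give about −0.018, with more margin. Lower the fingers to the now-lower block.

Call:
arm_command([
  [[0, 0.004, -0.0006], [0, 0, 0], 0.35],
  [[0, 0.008, -0.0011], [0, 0, 0], 0.35],
  [[0, 0.012, -0.0017], [0, 0, 0], 0.35],
  [[0, 0.012, -0.0017], [0, 0, 0], 0.35],
])

```text
t: 15.85
tool_pos: [0.5848, 0.0891, 0.1307]
tool_rot: [-1.431, -0.0, 0.001]
contact_force: [0.2, 0.1, -0.0]
opening: 0.0296
```

```bash
python3 -c "
from h import *
look('17')
from rod import *
print(rod('pics/d17.png',range(294,300),206,228))"
```

```text
t 15.85 tcp [0.5848 0.0891 0.1307] F [ 0.19  0.12 -0.03] op 0.029632427389842782
[[ 1.    -0.001 -0.001]
 [ 0.001  0.14   0.99 ]
 [-0.    -0.99   0.14 ]]
[215.66 216.24 216.99 217.76 218.58 219.31]
```

View pics/w17.png

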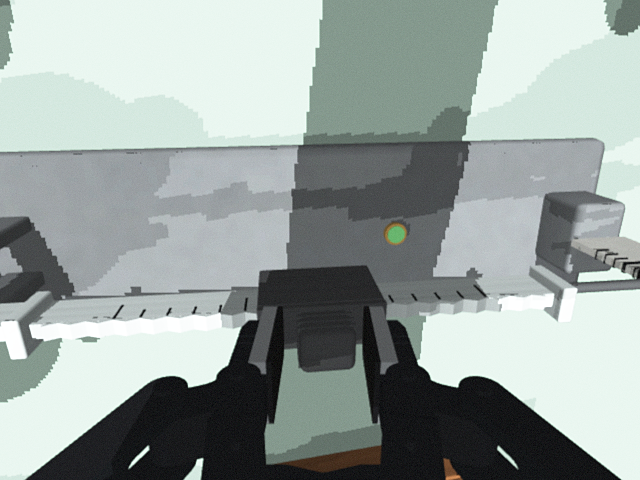

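View pics/c_s17.png

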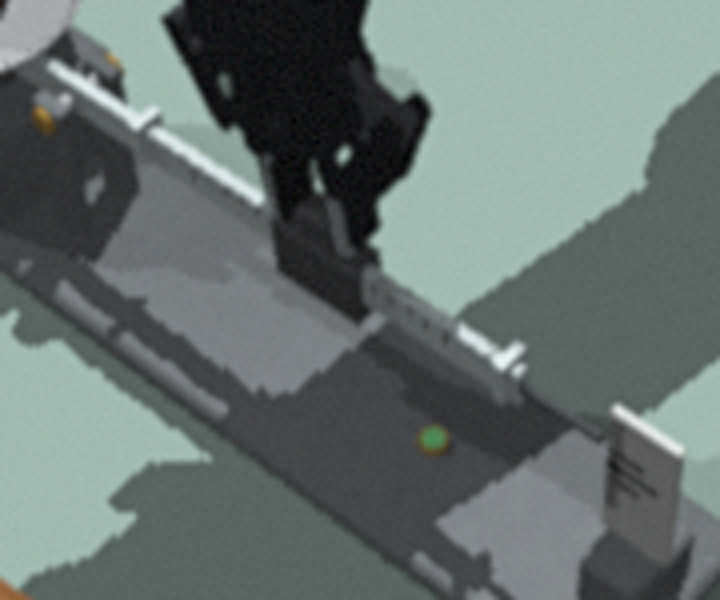

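Beam unmoved by the lowering, fingers straddle the block well. Push one notch briskly, then back off.

Call:
arm_command([
  [[0.001, 0.0007, 0.005], [0, 0, 0], 0.35],
  [[0.001, 0.002, 0.0095], [0, 0, 0], 0.35],
  [[0.001, 0.004, 0.0145], [0, 0, 0], 0.35],
  [[0.001, 0.004, 0.0145], [0, 0, 0], 0.35],
  [[0.001, 0.003, 0.011], [0, 0, 0], 0.35],
])

```text
t: 16.5
tool_pos: [0.5863, 0.1009, 0.1303]
tool_rot: [-1.43, -0.002, 0.001]
contact_force: [0.4, 0.3, 0.4]
opening: 0.0302
```

```bash
python3 -c "
from h import *
look('18')
from rod import *
print(rod('pics/d18.png',range(294,300),206,232))"
```

```text
t 16.5 tcp [0.5863 0.1009 0.1303] F [0.4  0.29 0.43] op 0.030153984456103983
[[ 1.     0.001 -0.002]
 [ 0.002  0.14   0.99 ]
 [ 0.001 -0.99   0.14 ]]
[   nan    nan    nan 221.96 222.43 222.95]
```

View pics/w18.png

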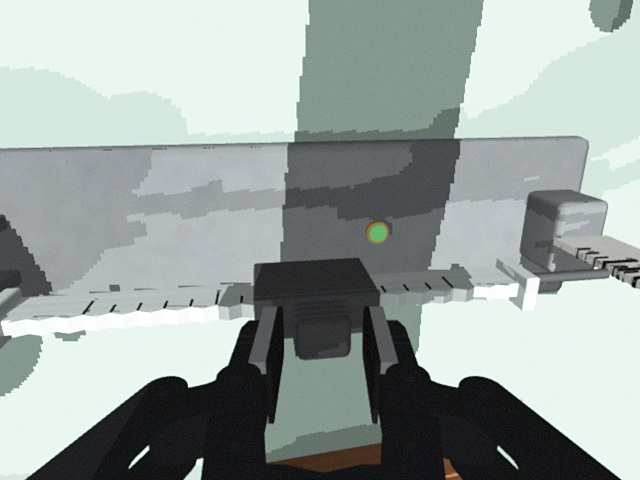

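View pics/c_s18.png

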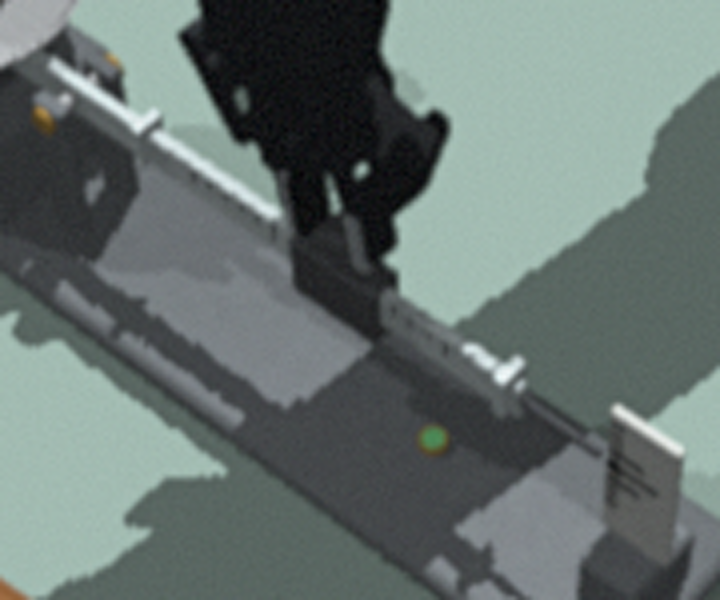

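Poise in notch 9, clear of both pads. Lift the hand off and let it settle.

Call:
arm_command([
  [[0, -0.006, 0], [0, 0, 0], 0.35],
  [[0, -0.02, 0], [0, 0, 0], 0.35],
  [[0, -0.05, 0], [0, 0, 0], 0.35],
  [[0, -0.09, 0], [0, 0, 0], 0.35],
  [[0, -0.1, 0], [0, 0, 0], 0.35],
])

```text
t: 17.15
tool_pos: [0.5892, 0.0856, 0.2369]
tool_rot: [-1.431, -0.01, -0.009]
contact_force: [1.2, -0.2, 1.1]
opening: 0.03
```

Call:
arm_command([
  [[0, 0, 0], [0, 0, 0], 0.35],
  [[0, 0, 0], [0, 0, 0], 0.35],
  [[0, 0, 0], [0, 0, 0], 0.35],
  [[0, 0, 0], [0, 0, 0], 0.35],
  [[0, 0, 0], [0, 0, 0], 0.35],
])

```text
t: 17.65
tool_pos: [0.5885, 0.0857, 0.2353]
tool_rot: [-1.431, -0.008, -0.007]
contact_force: [0.1, 0.0, -0.3]
opening: 0.0299
```

Call:
arm_command([
  [[0, 0, 0], [0, 0, 0], 0.35],
  [[0, 0, 0], [0, 0, 0], 0.35],
  [[0, 0, 0], [0, 0, 0], 0.35],
  [[0, 0, 0], [0, 0, 0], 0.35],
  [[0, 0, 0], [0, 0, 0], 0.35],
])

```text
t: 18.15
tool_pos: [0.5886, 0.0858, 0.2353]
tool_rot: [-1.431, -0.008, -0.007]
contact_force: [-0.8, 0.3, 0.3]
opening: 0.0301
```

```bash
python3 -c "
from h import *
look('19')
from rod import *
print(rod('pics/d19.png',range(294,300),206,232))
im=cv2.imread('pics/d19.png').astype(int).sum(2)//3
print(im[206:234,296],im[206:234,299])
"
```

```text
t 18.15 tcp [0.5886 0.0858 0.2353] F [-0.77  0.25  0.26] op 0.03007475471576099
[[ 1.     0.009 -0.001]
 [-0.     0.14   0.99 ]
 [ 0.009 -0.99   0.14 ]]
[   nan    nan    nan 222.79 222.94 223.45]
[186 185 187 185 185 185 186 185 184 185 185 184 183 175 155 136 136 157
 175 183 184 181 173 153 130 122 116 107] [185 185 185 184 184 184 186 185 186 184 184 184 184 185 183 174 154 134
 134 156 175 182 184 182 180 169 148 119]
```

View pics/w19.png

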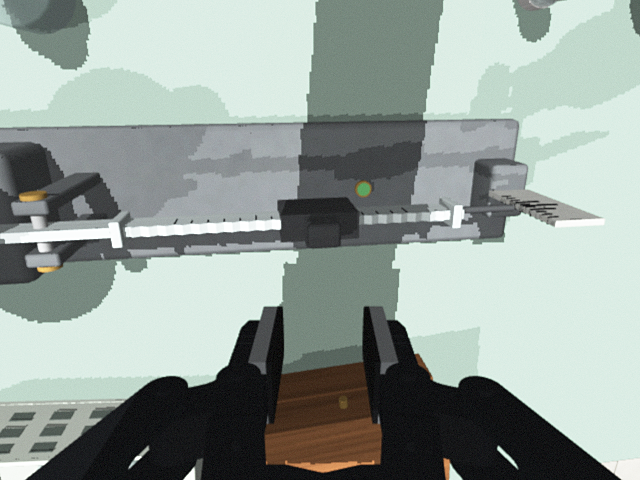

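View pics/c_d19.png

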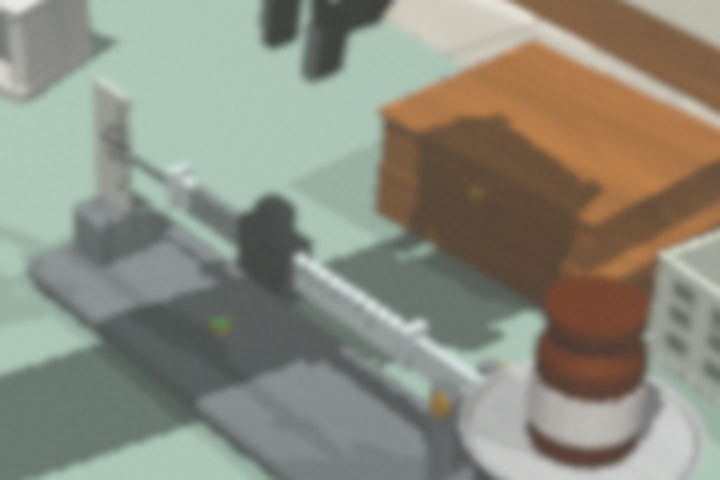

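Rod now at row 221.5 → about −0.016 rad, as predicted. Recheck for rest and that the other things have not moved.

Call:
arm_command([
  [[0, 0, 0], [0, 0, 0], 0.35],
  [[0, 0, 0], [0, 0, 0], 0.35],
  [[0, 0, 0], [0, 0, 0], 0.35],
  [[0, 0, 0], [0, 0, 0], 0.35],
  [[0, 0, 0], [0, 0, 0], 0.35],
])

```text
t: 18.8
tool_pos: [0.5886, 0.0857, 0.2354]
tool_rot: [-1.431, -0.008, -0.007]
contact_force: [0.7, -0.3, 0.2]
opening: 0.0298
```

```bash
python3 -c "
from h import *
look('20')
from rod import *
for f in ('d19','d20'): print(rod('pics/%s.png'%f,range(296,301),213,227))
s=ctrl.get_image('scene')
for k in ['dropper','flask','mortar','vial','jar','pan']: print(k,[np.round(b['position'],1).tolist() for b in ctrl.boxes_of(s,k)[:2]])
"
```

```text
t 18.8 tcp [0.5886 0.0857 0.2354] F [ 0.69 -0.26  0.2 ] op 0.029811394189380915
[[ 1.     0.009 -0.001]
 [-0.     0.14   0.99 ]
 [ 0.01  -0.99   0.14 ]]
[221.45 222.12 222.74 223.33 223.95]
[221.47 222.1  222.74 223.36 223.93]
dropper [[159.3, 227.9]]
flask [[214.5, 284.0]]
mortar [[325.3, 516.1]]
vial [[296.4, 440.9]]
jar [[182.5, 205.7]]
pan [[204.7, 204.9], [244.8, 274.4]]
```

View pics/s20.png

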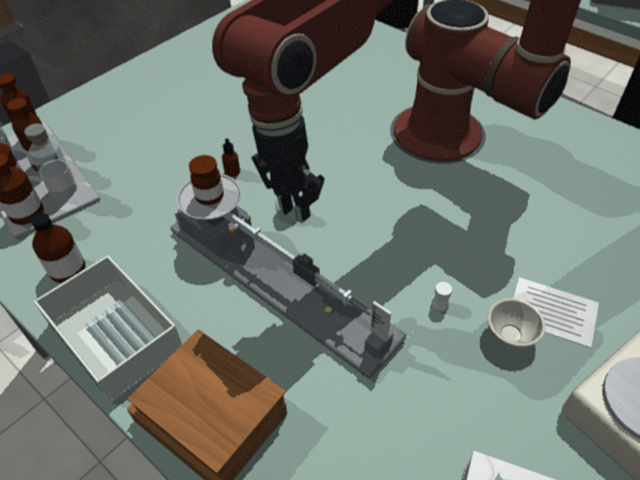

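View pics/c_s20.png

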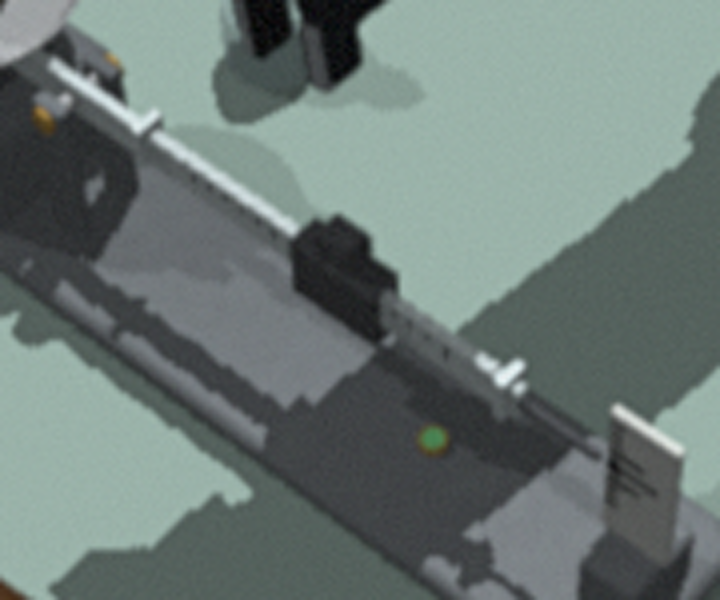

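The picture shows the jar upright on the pan, the poise seated, and the pointer at rest by the plate's centre marks. The row fits 0.65 s apart agree to 0.03 px. The flask's detector shift is because the gripper hides part of it. Hand in.

```bash
python3 -c "
from h import *
print(ctrl.finish_job())"
```

```text
the job is handed in; nothing more can be done
None
```

I stood the jar upright in the middle of the pan and slid the poise out to notch 9. I then lifted the hand clear, let the beam settle, and handed the job in at about 19 s of the 72 s allowed.

**Last checks**
- **Balance:** the pointer came to rest at about −0.016 rad, inside the ±0.030 rad marks. I measured this from the pointer's height in the side picture, compared with earlier pictures of the beam level and at its stop. Two fits 0.65 s apart agreed to 0.03 px. Notch 8 read +0.028 rad, only just inside, so I went one notch further.
- **Poise:** it looks seated down in its notch, and no push showed more than about 1 N at the wrist, though those readings were taken only after each move.
- **Jar:** it stands upright. Setting it down peaked at roughly 8 N by the wrist sensor, below the 15 N limit.
- **Other things:** the dropper, mortar and vial are within 2–3 px of where they started.

**What disagreed**
- **Flask:** the network put it about 11 px away from its first position. The gripper hid part of it in that picture, and nothing came near it. I did not measure its position again.
- **Pointer by eye:** my first readings at notch 8 ranged from +0.013 to +0.036 rad, so I used the finer measurement instead.
- **Notch 5:** the poise first stopped about 3 mm short, and another 3 mm push seated it.

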